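Unstack the pantry containers onto their trays

TASK

Take the stack of pantry containers apart and stand each one upright, flat on the floor of the wooden tray made for it: the tray of its own shape and size. Set them down rather than dropping them, tip none of them over, and leave the pepper mill and the little preserve jar where they stand.

Things in the scene. Friction and masses are not known exactly. Their poses are not given: they have to be found in the camera images.
- long_tin: Bottom of the stack: closed oblong white tin with a brass-coloured lid, 150 mm (its x) by 62 mm (its y), 50 mm high, 0.3 to 0.6 kg. Origin: centre of its underside, z up. It carries the jar and the square tin side by side, one 38 mm to each side of its middle along its x; which is at which end varies. Belongs in the oblong tray. Grip it across its 62 mm.
- jar: Round glass jar with brown contents and a flat steel lid, 58 mm diameter, 60 mm high, about 0.28 kg. Origin: centre of its underside, z up. Starts on top of the long tin. Belongs in the larger round tray.
- square_tin: Square steel tin with a flat lid, 54 x 54 mm, 60 mm high, about 0.2 kg; sides along its x and y. Origin: centre of its underside, z up. Starts on top of the long tin, its sides within about 0.1 rad of the long tin's. Belongs in the square tray.
- pot: Small round white ceramic spice pot with a cork lid, 42 mm diameter, 45 mm high, about 0.12 kg. Origin: centre of its underside, z up. Starts as the top of the stack, standing loose on the lid of either the jar or the square tin. Belongs in the smaller round tray.
- long_tray: Fixed to the worktop. Dark wooden tray with an open top: floor 5 mm thick, rim 10 mm high in all, wall 6 mm. Origin: centre of its underside, on the worktop; z up. Oblong, outside 182 mm (its x) by 94 mm (its y), inside 170 by 82 mm.
- round_tray: Fixed to the worktop. Dark wooden tray with an open top: floor 5 mm thick, rim 10 mm high in all, wall 6 mm. Origin: centre of its underside, on the worktop; z up. Round, the larger of the two: outside diameter 90 mm, inside 78 mm.
- square_tray: Fixed to the worktop. Dark wooden tray with an open top: floor 5 mm thick, rim 10 mm high in all, wall 6 mm. Origin: centre of its underside, on the worktop; z up. Square, outside 86 x 86 mm, inside 74 x 74 mm, sides along its x and y.
- small_tray: Fixed to the worktop. Dark wooden tray with an open top: floor 5 mm thick, rim 10 mm high in all, wall 6 mm. Origin: centre of its underside, on the worktop; z up. Round, the smaller of the two: outside diameter 74 mm, inside 62 mm.
- mill: Turned dark-wood pepper mill, 52 mm diameter at the foot, 156 mm high, standing loose beyond the trays. Origin: centre of its underside. To be left alone. Of the bystanders not listed, those near the work (a ramekin, a can, an oats jar) are no taller than 120 mm.
- preserve: Little amber glass preserve jar with a brass lid, 50 mm diameter, 62 mm high, standing loose among the trays on the robot's side. Origin: centre of its underside. To be left alone.
There are look-alikes about, which are no part of the job. Leave any blue or pink look-alike of the square_tin alone.

How it is judged:
At the end, for the whole second after the job is handed in: Pot in the smaller round tray, jar in the larger, square tin in the square tray, long tin in the oblong one: each within 15 mm of its tray's centre, underside on the tray floor (1 to 8.5 mm above the tray's underside), upright within 0.06 rad, slower than 20 mm/s (horizontal distance between pot and small_tray below 0.015 m and z of pot in the frame of small_tray between 0.001 and 0.0085 m and angle between each of pot, jar, square_tin, long_tin's own z axis and vertical below 0.06 rad and linear speed of each of pot, jar, square_tin, long_tin below 0.02 m/s and horizontal distance between jar and round_tray below 0.015 m and z of jar in the frame of round_tray between 0.001 and 0.0085 m and horizontal distance between square_tin and square_tray below 0.015 m and z of square_tin in the frame of square_tray between 0.001 and 0.0085 m and horizontal distance between long_tin and long_tray below 0.015 m and z of long_tin in the frame of long_tray between 0.001 and 0.0085 m); the robot touches nothing.
It fails at once if a container of the stack is tipped over (leans more than 0.6 rad) (angle between any of pot, jar, square_tin, long_tin's own z axis and vertical above 0.6 rad).
It fails at once if a container is dropped or thrown (moves faster than 0.7 m/s while the fingers do not touch it) ((linear speed of pot above 0.7 m/s and contact force between the fingers and pot below 0.05 N) or (linear speed of jar above 0.7 m/s and contact force between the fingers and jar below 0.05 N) or (linear speed of square_tin above 0.7 m/s and contact force between the fingers and square_tin below 0.05 N) or (linear speed of long_tin above 0.7 m/s and contact force between the fingers and long_tin below 0.05 N)).
It fails at once if the pepper mill or the preserve jar is moved more than 30 mm or leans more than 0.5 rad (distance of any of mill, preserve from where it was at the start of the episode above 0.03 m or angle between any of mill, preserve's own z axis and vertical above 0.5 rad).
It also fails if it takes over 122 s, if anything falls off the work surface, if the arm or the gripper's body presses on something with over 40 N, if the wrist force passes 120 N, or if a joint passes its speed limit or range.

ROBOT

A 7-joint arm with a two-finger parallel gripper is mounted at the origin on the work surface. World frame = base frame: x ahead of the robot, y to its left, z up, the work surface at z = 0. Lengths are in m, angles in rad, forces in N, time in s.
With the tool pointing down it reaches from about 0.425 to 0.925 m from the base axis. Payload 6.8 kg.
Tool frame: the origin (TCP) lies at the centre of the arm's flange, where the gripper is bolted on; the fingertips stand 173 mm ahead of it and the grasp point (between the pads) lies 155 mm ahead of it (r.hold_point_z is the distance from the TCP to the grasp point, in m); z points along the fingers, x is the direction in which the jaws open and shut, and the axes are right-handed (so a half turn about z gives the same grasp; the last joint's range is limited). The gripper opens to 85 mm and grips with 20 to 120 N. Pads are 22 mm wide; open, the fingers measure 114 mm over their backs; the gripper's body (76 mm by 85 mm) begins 54 mm behind the grasp point. The pads swing forward as they close: fully open they stand 13 mm farther back than shut.
Start: joints at [1.171, 0.477, 0.022, 1.555, -0.011, 1.109, -0.083], TCP at [0.194, -0.646, 0.405] pointing down, gripper open.
Joint ranges: [-2.96, 2.96], [-0.34, 2.1], [-1.41, 1.46], [0.24, 2.44], [-1.37, 4.51], [0.17, 1.92], [-2.96, 2.96]. Speed limits (rad/s): [2.39, 2.39, 3.14, 3.14, 3.14, 3.14, 3.14].

INTERFACE

Orientations are given as a rotation vector (axis times angle).
In Python, from bench import r gives the robot as it stands.
- The arm moves only by the tool apply_moves, never from a script. Its arguments are lists of equal length, an entry for each row: "dp": the shift along the tool's x, y, z scaled (see below), a list of three; "twist": the turn, a rotation vector about the tool's x, y, z scaled (see below), a list of three; "jaw": the closure in counts, from 0 (fully open) to 255 (shut). In form: {"dp": [[x, y, z], ...], "twist": [[rx, ry, rz], ...], "jaw": [jaw, ...]}. A call has 1 to 20 rows; each row shifts and turns the pose as measured when the row begins, along the tool's axes as they then stand; what a row does not reach is not made up. The controller multiplies each number of a shift by 12 cm and each number of a turn by 120 degrees. A row lasts 1/10 s, in which the tool goes at most 50 mm and 8.59 degrees, less where a joint would pass 70% of its speed; a pose out of reach is approached as far as the arm can. A call with a number of a shift or a turn outside -1 to 1 is refused whole. A call with a gripper value outside its range is refused whole. The fingers move at their own pace and stop on an object; "grip_force" is the grip in N (left out, the last holds). Time passes only in rows, so rows that do not move let the fingers close. It gives the time, the measured TCP pose, the force and the opening at its end, in the units of the state.
- r.get_obs(): the state, without advancing time (a new reading comes with each control period).
- r.grab_frame(name): name is "scene" or "top"; returns a dict with "color" (384x512x3 uint8, red, green, blue), "z_map" (384x512 float32, m along the optical axis (not along the pixel's ray), 0 where there is no reading), "intrinsics" (3x3 intrinsics, pixels), "R" (3x3) and "t" (3): a world point X has camera coordinates R X + t. Camera axes: x right, y down, z forward; pixel columns grow to the right and rows downward; lengths in m; the calibration is good to about 2 mm. A picture is of the moment at which its call begins.
- r.hand_in(): hands the job in, once; it reports no verdict.
The state is a dict: "clock": time; "joints": joint angles; "qvel": joint speeds; "tau": joint torques, N m; "tcp_pos": TCP position; "orientation": TCP orientation; "contact_force": force on the tool from outside, world axes, zero at the start; "moment": the same for the moment, N m; "grip_width": finger opening in m.
Only numpy, scipy, OpenCV 4.12 (cv2) and the standard library are available. Lean on these libraries where they do the work, as an engineer would, in place of code of your own. Each camera call takes 0.05 s, during which the arm holds its last target.

## Working session

There is one attempt and no reset: what is moved stays moved. The work goes in short steps, Python scripts to look and compute and a tool call to move; the robot and the scene stay as the last step left them, time stands still between calls to the robot, and variables do not carry over. Pictures are saved under pics/ and viewed, and the job is handed in when it is done.

Besides the shell and the picture viewer there is one more tool, called after "Call:" by a JSON object that holds its "name" and its "arguments", one argument or row to a line. apply_moves: Moves the arm, as the interface text tells. Shifts and turns lie within -1 to 1; 1 stands for 12 cm of shift or 120 degrees of turn. Its arguments: {"type":"object","properties":{"dp":{"type":"array"},"twist":{"type":"array"},"jaw":{"type":"array"},"grip_force":{"type":"number"}},"required":["dp","twist","jaw"]}

```bash
ls; mkdir -p pics; cat > h.py <<'E'
import numpy as np,cv2
from bench import r
def save(f,n,crop=None,s=1):
    im=f["color"][...,::-1]
    if crop: x0,y0,x1,y1=crop; im=im[y0:y1,x0:x1]
    cv2.imwrite("pics/"+n+".png",cv2.resize(im,None,fx=s,fy=s,interpolation=cv2.INTER_CUBIC))
def cloud(f):
    z=f["z_map"];K=f["intrinsics"];v,u=np.mgrid[:z.shape[0],:z.shape[1]]
    c=np.stack([(u-K[0,2])/K[0,0]*z,(v-K[1,2])/K[1,1]*z,z],-1)
    return (c-f["t"])@f["R"]
def proj(f,X):
    c=f["R"]@np.asarray(X,float)+f["t"];p=f["intrinsics"]@c;return p[:2]/p[2]
E
python3 - <<'E'
from h import *
np.set_printoptions(precision=4,suppress=True)
for n in("scene","top"):
    f=r.grab_frame(n);save(f,n+"0",s=1.5);print(n,f["R"],f["t"],f["intrinsics"]);np.savez(n+"0.npz",**f)
print(r.get_obs(),r.hold_point_z)
E
```

```text
pics
scene [[-0.3124  0.9499  0.0079]
 [ 0.6763  0.2282 -0.7004]
 [-0.6671 -0.2135 -0.7137]] [ 0.2468 -0.3028  1.7133] [[467.9688   0.     257.9581]
 [  0.     467.9688 189.9956]
 [  0.       0.       1.    ]]
top [[ 0.0197 -0.9994  0.0272]
 [-0.992  -0.023  -0.1243]
 [ 0.1249 -0.0246 -0.9919]] [-0.0771  0.5528  1.1003] [[392.9119   0.     259.6553]
 [  0.     392.9119 192.1103]
 [  0.       0.       1.    ]]
{'clock': 0.1, 'joints': array([ 1.1709,  0.4777,  0.0224,  1.5563, -0.0115,  1.1093, -0.0831]), 'qvel': array([-0.0003, -0.0014, -0.0009, -0.0007,  0.0004, -0.0008, -0.0008]), 'tau': array([  0.0048, -59.7757,   1.6135, -28.1954,   0.0127,   0.005 ,
        -0.    ]), 'tcp_pos': array([ 0.1941, -0.6462,  0.4038]), 'orientation': array([-2.5201,  1.8743,  0.0022]), 'contact_force': array([ 0.3087, -0.8232, -0.4741]), 'moment': array([ 0.0187, -0.0195, -0.0066]), 'grip_width': 0.08552164814308663} 0.1547
```

View pics/scene0.png

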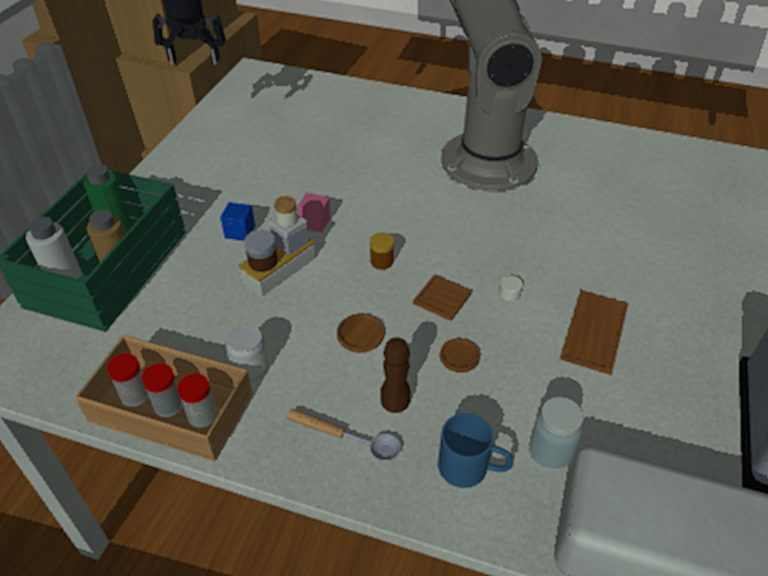

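View pics/top0.png

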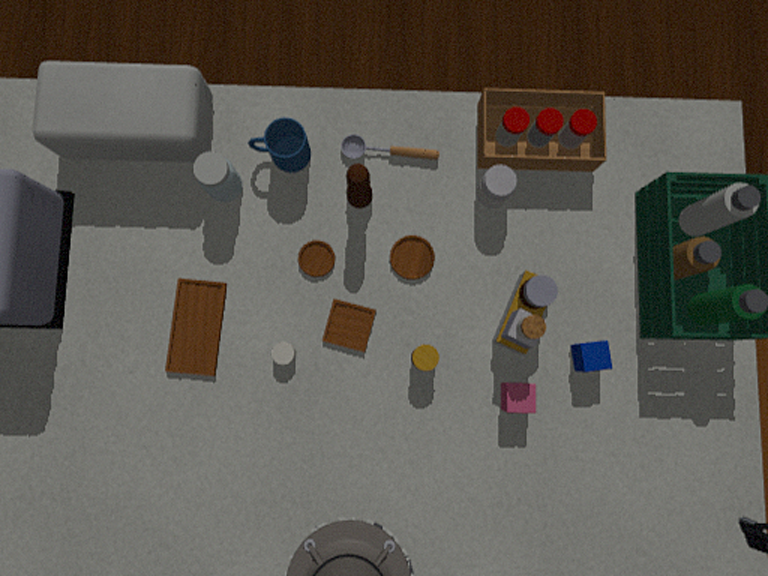

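The pot sits on the square tin; beside it is the jar, both on the long tin, in the top view (1.5x) at about (530,328) and (540,290). The blue (591,356) and pink (519,398) blocks are look-alikes. The trays are the long one (197,328), square (349,327), small round (317,259) and larger round (412,258). The mill is at (358,187) and the preserve jar at (425,357). Next I'll measure them.

```bash
cat > m.py <<'E'
from h import *
np.set_printoptions(precision=4,suppress=True)
f=dict(np.load("top0.npz"));g=dict(np.load("scene0.npz"))
def tray(f,c,plane=0.01,rad=70):
    P=cloud(f);hsv=cv2.cvtColor(f["color"],cv2.COLOR_RGB2HSV)
    m=((hsv[...,0]<14)&(hsv[...,1]>110)&(abs(P[...,2])<0.03)).astype(np.uint8)
    m=cv2.morphologyEx(m,cv2.MORPH_OPEN,np.ones((2,2)))
    n,l=cv2.connectedComponents(m);k=l[int(c[1]),int(c[0])]
    if k==0: print("miss");return
    cs,_=cv2.findContours((l==k).astype(np.uint8),cv2.RETR_EXTERNAL,cv2.CHAIN_APPROX_NONE)
    q=max(cs,key=len)[:,0].astype(float)
    K=f["intrinsics"];R=f["R"];C=-R.T@f["t"]
    d=np.c_[(q[:,0]-K[0,2])/K[0,0],(q[:,1]-K[1,2])/K[1,1],np.ones(len(q))]@R
    W=C+d*((plane-C[2])/d[:,2])[:,None]
    return W[:,:2].astype(np.float32)
cs=dict(long=(197,328),square=(349,327),small=(317,259),round=(412,258))
for n,c in cs.items():
    for F,nm,cc in((f,"top",np.array(c)/1.5),):
        W=tray(F,cc)
        if W is None: continue
        rect=cv2.minAreaRect(W*1000);el=cv2.fitEllipse(W*1000);print(n,nm,"rect",np.round(rect[0]),np.round(rect[1]),round(rect[2],1),"ell",np.round(el[0],1),np.round(el[1]))
        px=proj(g,[rect[0][0]/1000,rect[0][1]/1000,.005])
        W=tray(g,px)
        if W is None: continue
        rect=cv2.minAreaRect(W*1000);el=cv2.fitEllipse(W*1000);print(n,"scene","rect",np.round(rect[0]),np.round(rect[1]),round(rect[2],1),"ell",np.round(el[0],1),np.round(el[1]))
P=cloud(f)
for n,(u,v) in dict(pot=(532,327),sq=(512,325),jar=(540,290),long_a=(525,280),long_b=(505,345),pres=(425,357),mill=(357,172),ramekin=(283,352),can=(500,180),oats=(212,168),blue=(591,352),pink=(518,396)).items():
    print(n,P[int(v/1.5),int(u/1.5)])
E
python3 m.py; python3 - <<'E'
from h import *
f=dict(np.load("top0.npz"));save(f,"stk",(310,160,420,290),5)
f=dict(np.load("scene0.npz"));save(f,"stk2",(130,110,240,210),6)
E
```

```text
miss
miss
miss
miss
pot [ 0.4773 -0.3061  0.1586]
sq [ 0.485  -0.2834  0.112 ]
jar [ 0.5487 -0.336   0.1107]
long_a [ 0.5759 -0.3241  0.0519]
long_b [ 0.4493 -0.2835  0.0499]
pres [ 0.4236 -0.1321  0.063 ]
mill [ 0.7451 -0.001   0.1582]
ramekin [0.4298 0.1366 0.0304]
can [ 0.7597 -0.2687  0.0846]
oats [0.7586 0.2665 0.1115]
blue [ 0.441  -0.4443  0.0632]
pink [ 0.3553 -0.306   0.0602]
```

```bash
sleep 1
python3 - <<'E'
from h import *
f=dict(np.load("top0.npz"));P=cloud(f);hsv=cv2.cvtColor(f["color"],cv2.COLOR_RGB2HSV)
for u,v in((131,218),(232,218),(211,172),(274,172),(180,200)): print(hsv[v,u],f["color"][v,u],P[v,u])
E
```

```text
[ 15 173  81] [81 53 26] [0.47312842 0.3071358  0.00809195]
[ 14 184  83] [83 50 23] [0.47931378 0.01357002 0.0094881 ]
[ 15 183  85] [85 55 24] [0.61541303 0.08026471 0.00338838]
[ 13 197  84] [84 47 19] [ 0.61982063 -0.10775932  0.00459969]
[ 18  10 125] [125 123 120] [0.5294676  0.16849165 0.00319666]
```

View pics/stk.png

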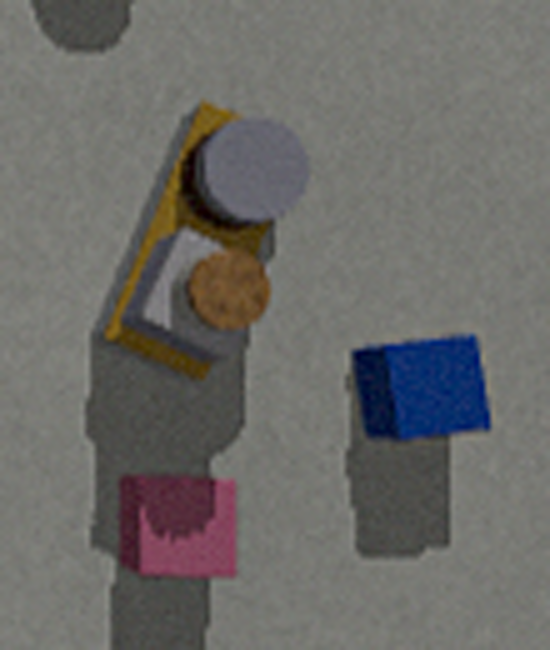

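View pics/stk2.png

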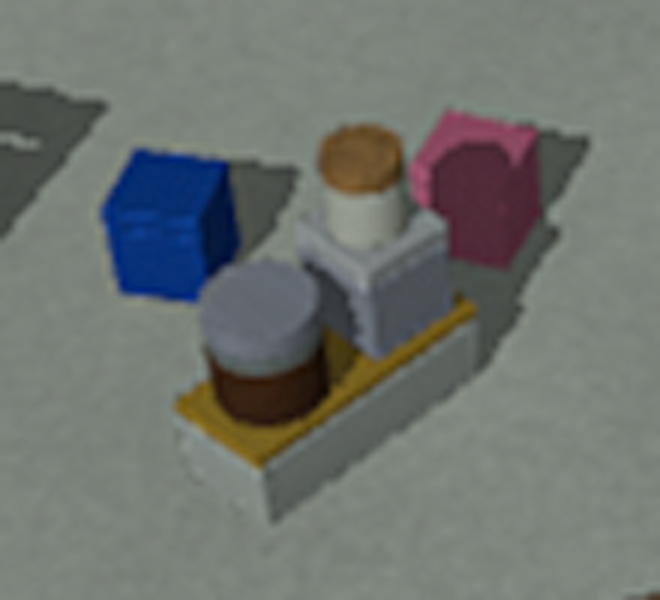

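```bash
sed -i 's/hsv\[...,0\]<14)&(hsv\[...,1\]>110/hsv[...,0]<20)\&(hsv[...,1]>110/' m.py
cat >> m.py <<'E'
print("--- objects")
def ray(f,q,plane):
    K=f["intrinsics"];R=f["R"];C=-R.T@f["t"]
    d=np.c_[(q[:,0]-K[0,2])/K[0,0],(q[:,1]-K[1,2])/K[1,1],np.ones(len(q))]@R
    return (C+d*((plane-C[2])/d[:,2])[:,None])[:,:2].astype(np.float32)
for F,nm in((f,"top"),(g,"scene")):
    P=cloud(F);hsv=cv2.cvtColor(F["color"],cv2.COLOR_RGB2HSV)
    for n,c,h,rad in(("pot",(.477,-.306),.155,.045),("jar",(.5487,-.336),.11,.05),("sq",(.477,-.306),.11,.05),("long",(.512,-.315),.05,.11),("pres",(.4236,-.1321),.062,.05),("mill",(.745,0),.156,.05)):
        m=(np.hypot(P[...,0]-c[0],P[...,1]-c[1])<rad)&(abs(P[...,2]-h)<.009)
        if n=="long": m&=(hsv[...,1]>90)
        if n=="sq": m&=(np.hypot(P[...,0]-.5487,P[...,1]+.336)>.035)
        m=cv2.morphologyEx(m.astype(np.uint8),cv2.MORPH_OPEN,np.ones((2,2)))
        v,u=np.nonzero(m)
        W=ray(F,np.c_[u,v].astype(float),h)
        hull=cv2.convexHull(W*1000)
        rc=cv2.minAreaRect(hull);ce,ra=cv2.minEnclosingCircle(hull)
        print(n,nm,len(u),"z %.4f"%np.median(P[v,u,2]),"mean",W.mean(0)*1000,"rect",np.round(rc[0],1),np.round(rc[1],1),round(rc[2],1),"circ",np.round(ce,1),round(ra,1))
E
python3 m.py
```

```text
long top rect [472. 305.] [ 95. 180.] 85.8 ell [471.7 304.8] [106. 219.]
long scene rect [481. 312.] [ 91. 188.] 85.6 ell [481.4 311.8] [102. 222.]
square top rect [481.   9.] [85. 84.] 76.3 ell [480.8   9.7] [96. 97.]
square scene rect [490.  17.] [86. 92.] 76.5 ell [489.8  17.6] [101. 101.]
small top rect [611.  78.] [66. 68.] 1.4 ell [611.2  77.8] [68. 69.]
small scene rect [620.  86.] [74. 68.] 15.0 ell [619.6  85.1] [69. 74.]
round top rect [ 619. -112.] [85. 87.] 1.4 ell [ 618.5 -111.6] [85. 86.]
round scene rect [ 627. -104.] [92. 84.] 18.6 ell [ 626.8 -103.6] [85. 90.]
pot [ 0.4773 -0.3061  0.1586]
sq [ 0.485  -0.2834  0.112 ]
jar [ 0.5487 -0.336   0.1107]
long_a [ 0.5759 -0.3241  0.0519]
long_b [ 0.4493 -0.2835  0.0499]
pres [ 0.4236 -0.1321  0.063 ]
mill [ 0.7451 -0.001   0.1582]
ramekin [0.4298 0.1366 0.0304]
can [ 0.7597 -0.2687  0.0846]
oats [0.7586 0.2665 0.1115]
blue [ 0.441  -0.4443  0.0632]
pink [ 0.3553 -0.306   0.0602]
--- objects
pot top 211 z 0.1560 mean [ 475.6677 -313.0872] rect [ 476.4 -313.6] [39.  39.1] 89.5 circ [ 475.3 -312.9] 21.8
jar top 361 z 0.1110 mea
[... 511 characters left out ...]
[738.3  -3.4] 18.8
pot scene 140 z 0.1562 mean [ 484.0802 -306.3333] rect [ 483.4 -306.3] [50.4 37.3] 24.5 circ [ 483.8 -306.7] 26.2
jar scene 285 z 0.1111 mean [ 550.1462 -332.0096] rect [ 546.6 -324.8] [68.8 77.9] 37.4 circ [ 543.9 -324.8] 44.2
sq scene 165 z 0.1100 mean [ 494.6685 -301.4679] rect [ 495.4 -300.9] [52.  70.5] 23.7 circ [ 486.1 -305.6] 36.5
long scene 287 z 0.0499 mean [ 545.1671 -315.8943] rect [ 518.9 -318.5] [ 63.9 151.4] 66.8 circ [ 519.6 -318. ] 79.6
pres scene 183 z 0.0627 mean [ 429.3594 -129.7722] rect [ 428.5 -130.4] [58.4 45.5] 18.7 circ [ 429.4 -131.7] 30.2
mill scene 164 z 0.1530 mean [752.4576   3.2088] rect [751.6   3.6] [37.8 36.4] 88.5 circ [752.1   4.4] 20.2
```

Both cameras agree on the heights and sizes. In the horizontal they disagree by a steady offset of about (9, 8) mm, well over the stated 2 mm. I have to find out which one is right, so I'll check both against the robot itself (the base column at the origin and the gripper at its known TCP).

```bash
python3 - <<'E'
from h import *
np.set_printoptions(precision=4,suppress=True)
from scipy.optimize import least_squares
for n in("top","scene"):
    f=dict(np.load(n+"0.npz"));P=cloud(f);print(n,"cam",-f["R"].T@f["t"], "det",np.linalg.det(f["R"]))
    for lo,hi in((.004,.012),(.012,.02),(.02,.03),(.03,.05),(.05,.1),(.1,.15),(.15,.2),(.2,.25)):
        m=(np.hypot(P[...,0],P[...,1])<.2)&(P[...,2]>lo)&(P[...,2]<hi)&(f["z_map"]>0)
        Q=P[m][:,:2]
        if len(Q)<15: continue
        s=least_squares(lambda p:np.hypot(Q[:,0]-p[0],Q[:,1]-p[1])-p[2],[0,0,.08],loss="soft_l1",f_scale=.003)
        print(lo,hi,len(Q),s.x*1000,"rms",np.median(abs(s.fun))*1000)
    m=(P[...,2]>.15)&(np.hypot(P[...,0]-.194,P[...,1]+.646)<.12)
    Q=P[m];print("gripper",len(Q),Q.min(0) if len(Q) else '',Q.max(0) if len(Q) else '')
    t=np.array([.194,-.646]);
    pts=f["color"].copy()
    for X in([.1941,-.6462,.231],[.1941,-.6462,.249],[0,0,0]): print(proj(f,X))
g=dict(np.load("scene0.npz"));save(g,"grip",(90,0,180,60),8)
E
```

```text
top cam [ 0.4124 -0.0373  1.1622] det 0.9999999999999999
0.004 0.012 698 [-43.6038  -2.5714 176.92  ] rms 25.4814233095807
0.012 0.02 1173 [ -5.1759  -0.4339 103.4922] rms 9.28555494187161
0.02 0.03 236 [-5.2922  0.5462 81.2944] rms 2.5863753988273133
0.03 0.05 202 [-5.7302  0.5193 76.5007] rms 1.5117044899054521
0.05 0.1 297 [-2.4779  0.2031 70.7717] rms 0.8798455523379572
0.1 0.15 178 [-2.927   0.2857 70.6498] rms 0.3631350489002455
gripper 316 [ 0.1613 -0.6054  0.247 ] [ 0.1942 -0.5709  0.3384]
[509.2202 341.4376]
[514.4229 343.4374]
[232.1138 389.4981]
scene cam [1.4249 0.2004 1.0088] det 0.9999999999999998
0.004 0.012 957 [-15.2545  -2.259  161.1985] rms 23.25652178730303
0.012 0.02 718 [ -1.6881  -1.6812 101.5603] rms 9.702779544938506
0.02 0.03 212 [-8.4049 -1.9827 85.7056] rms 5.166512567235659
0.03 0.05 258 [-1.6867 -1.7827 72.6406] rms 2.462557884750284
0.05 0.1 487 [-0.6001 -1.329  68.8109] rms 1.823446255162814
0.1 0.15 500 [-0.9896 -1.3746 68.3721] rms 1.5928728323319763
0.15 0.2 503 [-0.2218 -0.9524 68.4068] rms 1.929651000296559
0.2 0.25 638 [-3.1992  1.7288 72.7739] rms 4.530003080861662
gripper 1143 [ 0.1578 -0.7169  0.2431] [ 0.236  -0.5718  0.3997]
[129.9662  45.4634]
[128.9443  40.4399]
[325.3795 107.2773]
```

View pics/grip.png

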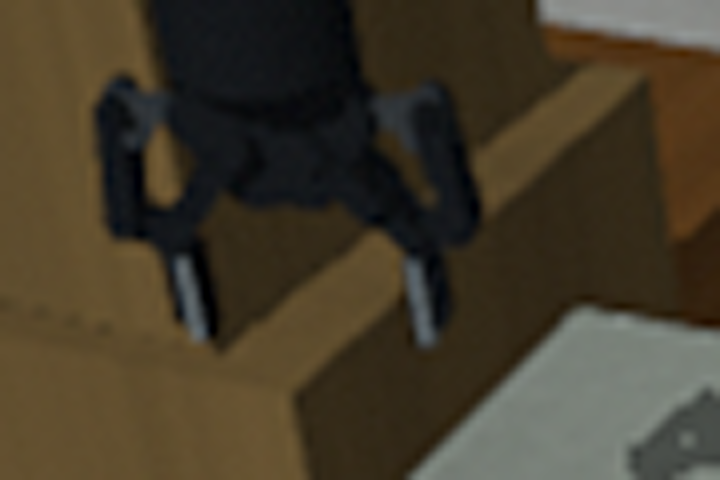

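```bash
cat >> h.py <<'E'
from scipy.spatial.transform import Rotation as Ro
def plan(x,y,z,psi=None):
    """tool-frame shift (units of 12cm), psi deg = world angle of jaw axis; twist total in units"""
    o=r.get_obs();R=Ro.from_rotvec(o["orientation"]).as_matrix()
    d=R.T@(np.array([x,y,z])-o["tcp_pos"])
    cur=np.degrees(np.arctan2(R[1,0],R[0,0]))
    print("t %.2f tcp"%o["clock"],o["tcp_pos"].round(4),"psi %.2f"%cur,"tilt",np.degrees(np.arccos(-R[2,2])).round(2),"w %.4f"%o["grip_width"],"F",o["contact_force"].round(1),"q7 %.2f"%o["joints"][6])
    print("shift units tot",(d/.12).round(3),"dist",np.linalg.norm(d).round(4))
    if psi is not None:
        dd=(psi-cur+90)%180-90
        # desired frame
        p=np.radians(cur+dd);T=np.array([[np.cos(p),np.sin(p),0],[np.sin(p),-np.cos(p),0],[0,0,-1]])
        w=Ro.from_matrix(R.T@T).as_rotvec(degrees=True)/120
        print("twist units tot",w.round(4),"dpsi",round(dd,2),"alt",round(dd-180*np.sign(dd),1))
E
python3 - <<'E'
from h import *
np.set_printoptions(precision=4,suppress=True)
plan(.45,-.25,.404,-23)
for n in("top","scene"):
    f=dict(np.load(n+"0.npz"));P=cloud(f)
    m=(abs(P[...,2])<.03)&(P[...,0]>.25)&(P[...,0]<.85)&(abs(P[...,1])<.45)
    hsv=cv2.cvtColor(f["color"],cv2.COLOR_RGB2HSV);m&=hsv[...,1]<40
    Q=P[m];A=np.c_[Q[:,:2],np.ones(len(Q))];print(n,len(Q),np.linalg.lstsq(A,Q[:,2],rcond=None)[0],Q[:,2].std())
E
```

```text
t 0.10 tcp [ 0.1941 -0.6462  0.4038] psi -73.28 tilt 0.09 w 0.0855 F [ 0.3 -0.8 -0.5] q7 -0.08
shift units tot [-2.549 -2.992  0.002] dist 0.4717
twist units tot [-0.0003  0.0008 -0.419 ] dpsi 50.28 alt -129.7
top 50335 [0.0006 0.0002 0.0012] 0.002848460935387414
scene 35911 [ 0.0005 -0.0011  0.0023] 0.003257291039791906
```

Call:
{"name": "apply_moves", "arguments": {
  "dp": [
    [-0.255,-0.3,0],
    [-0.255,-0.3,0],
    [-0.255,-0.3,0],
    [-0.255,-0.3,0],
    [-0.255,-0.3,0],
    [-0.255,-0.3,0],
    [-0.255,-0.3,0],
    [-0.255,-0.3,0],
    [-0.255,-0.3,0],
    [-0.255,-0.3,0],
    [0,0,0],
    [0,0,0],
    [0,0,0],
    [0,0,0],
    [0,0,0],
    [0,0,0],
    [0,0,0]
  ],
  "twist": [
    [0,0,0],
    [0,0,0],
    [0,0,0],
    [0,0,0],
    [0,0,0],
    [0,0,0],
    [0,0,0],
    [0,0,0],
    [0,0,0],
    [0,0,0],
    [0,0,-0.07],
    [0,0,-0.07],
    [0,0,-0.07],
    [0,0,-0.07],
    [0,0,-0.07],
    [0,0,-0.07],
    [0,0,0]
  ],
  "jaw": [0,0,0,0,0,0,0,0,0,0,0,0,0,0,0,0,0]
}}

```text
clock: 1.8
tcp_pos: [0.4587, -0.2307, 0.397]
orientation: [-3.078, 0.608, 0.017]
contact_force: [0.3, 0.8, 0.4]
grip_width: 0.0855
```

```bash
python3 - <<'E'
from h import *
plan(.45,-.25,.404,-23)
o=r.get_obs();p=o["tcp_pos"];R=Ro.from_rotvec(o["orientation"]).as_matrix()
for n in("top","scene"):
    f=r.grab_frame(n);np.savez(n+"1.npz",**f)
    for s in(-1,1): print(n,s,proj(f,p+R@[s*.0425,0,.160]).round(1),proj(f,p+R@[s*.057,0,.15]).round(1))
    print(proj(f,p),proj(f,p+R@[0,0,.16]))
    u,v=proj(f,p+R@[0,0,.1]).astype(int);print(u,v)
    save(f,n+"g",(max(u-50,0),max(v-50,0),u+50,v+50),6)
E
```

```text
t 1.80 tcp [ 0.4587 -0.2307  0.397 ] psi -22.34 tilt 0.68 w 0.0855 F [0.3 0.8 0.4] q7 -0.13
shift units tot [-0.006  0.176 -0.059] dist 0.0223
twist units tot [-0.0011  0.0056  0.0055] dpsi -0.66 alt 179.3
top -1 [324.  240.6] [322.5 246.3]
top 1 [337.4 207.5] [340.7 201.5]
[348.16757165 219.54403854] [330.75113931 223.93607054]
336 222
scene -1 [227.7 106. ] [231.1 100.7]
scene 1 [206.2 120.2] [202.1 119.7]
[213.08444142  61.01416339] [217.17316748 112.93239912]
215 94
```

View pics/topg.png

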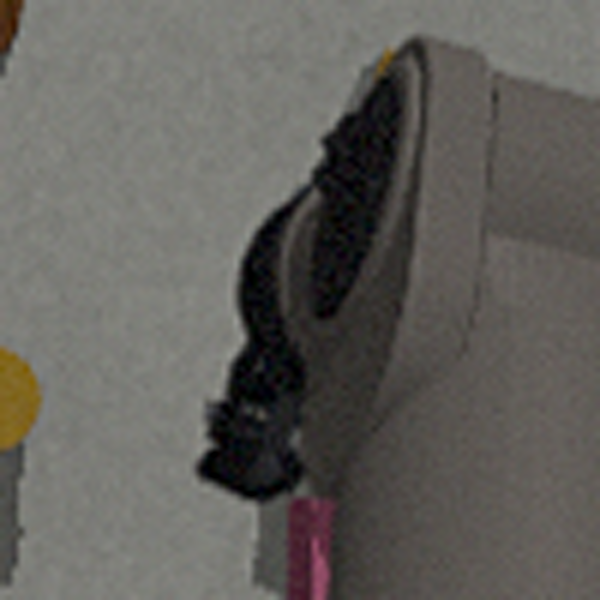

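View pics/sceneg.png

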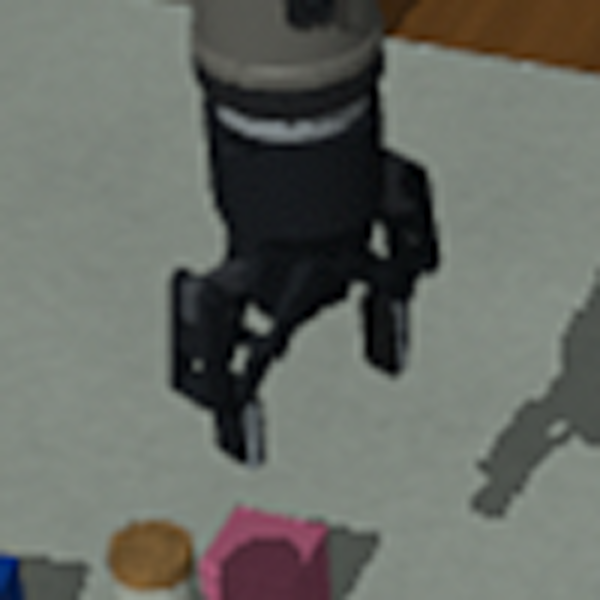

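The scene camera predicts the fingertip midpoint at (217.2,112.9), and I see it at about (217.7,113.3), so it's good to about 1 px. The top camera seems to show the finger several px away from its prediction. I'll put a number on that.

```bash
python3 - <<'E'
from h import *
o=r.get_obs();p=o["tcp_pos"];R=Ro.from_rotvec(o["orientation"]).as_matrix()
np.set_printoptions(precision=1,suppress=True)
for n in("top","scene"):
    f=dict(np.load(n+"1.npz"));P=cloud(f);L=(P-p)@R*1000
    dark=f["color"].max(-1)<45
    for lo,hi in((60,100),(100,130),(130,150),(145,175)):
        m=dark&(L[...,2]>lo)&(L[...,2]<hi)&(abs(L[...,0])<100)&(abs(L[...,1])<100)
        for s in(-1,1):
            Q=L[m&(s*L[...,0]>0)]
            if len(Q)>8: print(n,lo,s,len(Q),"x pct",np.percentile(Q[:,0],[3,50,97]),"y",np.percentile(Q[:,1],[3,50,97]))
E
```

```text
top 60 -1 117 x pct [-72.1 -49.  -30. ] y [-16.8  -9.    8.4]
top 100 -1 42 x pct [-72.6 -52.  -44.3] y [-12.6  -8.5   4.9]
top 100 1 9 x pct [43.5 50.5 68.4] y [-13.1 -12.3 -11.1]
scene 60 -1 198 x pct [-69.2 -32.3  -2.3] y [-18.4  -9.8   8.7]
scene 60 1 281 x pct [ 3.1 35.5 71. ] y [-18.3  -9.7  10.3]
scene 100 -1 86 x pct [-72.1 -52.  -40.5] y [-12.7  -5.   10.1]
scene 100 1 84 x pct [37.6 55.5 73.8] y [-13.1  -7.6   9.1]
scene 130 -1 30 x pct [-47.2 -43.5 -41.2] y [-10.2  -1.3   6.3]
scene 130 1 22 x pct [49.7 54.6 58. ] y [-8.1 -4.5  3.5]
scene 145 -1 17 x pct [-45.4 -43.1 -41. ] y [-9.1 -1.8  7.5]
```

```bash
python3 - <<'E'
from h import *
np.set_printoptions(precision=5,suppress=True)
for n in("top","scene"):
    a=dict(np.load(n+"0.npz"));b=dict(np.load(n+"1.npz"))
    print(n,abs(a["R"]-b["R"]).max(),a["t"]-b["t"],abs(a["intrinsics"]-b["intrinsics"]).max())
    for F in(a,b):
        P=cloud(F);hsv=cv2.cvtColor(F["color"],cv2.COLOR_RGB2HSV)
        br=(hsv[...,0]<20)&(hsv[...,1]>110)
        for c in((.476,.308),(.485,.013),(.615,.081),(.623,-.107)):
            m=br&(np.hypot(P[...,0]-c[0],P[...,1]-c[1])<(.12 if c[1]>.3 else .07))&(P[...,2]<.03)
            Q=P[m];e=(np.percentile(Q[:,:2],1,axis=0)+np.percentile(Q[:,:2],99,axis=0))/2
            print("  ",len(Q),Q.mean(0)*1000,"mid",e*1000)
        for c,h in (((.48,-.31),.155),((.547,-.336),.11),((.424,-.132),.062)):
            m=(np.hypot(P[...,0]-c[0],P[...,1]-c[1])<.045)&(abs(P[...,2]-h)<.006);Q=P[m]
            if len(Q)>20:print("  obj",len(Q),Q.mean(0)*1000)
E
```

```text
top 0.0 [0. 0. 0.] 0.0
   2041 [473.91984 308.56615   7.95497] mid [474.8256  307.93075]
   835 [483.68943  12.67729   8.21376] mid [483.79956  12.336  ]
   449 [614.62616  80.94998   7.60971] mid [614.36261  80.8267 ]
   671 [ 621.73584 -108.76581    7.37159] mid [ 620.946   -108.83772]
  obj 208 [ 478.30809 -310.38213  156.0422 ]
  obj 355 [ 546.6326  -337.30328  111.05038]
  obj 249 [ 422.64092 -133.06708   63.27969]
   2043 [473.80197 308.55479   8.00194] mid [474.86893 307.42782]
   832 [483.65514  12.65678   8.16456] mid [483.8096   12.26994]
   450 [614.56851  81.04537   7.5466 ] mid [614.19797  80.91777]
   669 [ 621.74245 -108.38269    7.47598] mid [ 621.12614 -108.71377]
  obj 249 [ 422.76148 -132.90043   63.10048]
scene 0.0 [0. 0. 0.] 0.0
   1620 [480.98856 309.03256   8.66926] mid [477.67845 308.42192]
   659 [486.3558   13.46747   8.8006 ] mid [485.87174  13.70016]
   546 [ 625.47366   81.39074 -115.27573] mid [632.02733  81.49166]
   749 [ 632.70323 -107.74391 -124.16529] mid [ 636.00211 -107.85249]
  obj 132 [ 481.54549 -310.91263  156.41707]
  obj 252 [ 549.72645 -337.59719  111.56282]
  obj 165 [ 425.60442 -134.34787   63.05912]
   1620 [480.73455 308.93614   8.67178] mid [477.50752 308.41142]
   658 [486.42834  13.52111   8.80416] mid [486.4513   13.40503]
   539 [ 624.9745    81.44721 -106.77236] mid [632.05724  81.69088]
   751 [ 633.05965 -107.62153 -126.84607] mid [ 635.11847 -107.34633]
  obj 131 [ 481.08939 -311.22698  156.18438]
  obj 253 [ 549.72303 -337.66579  111.4254 ]
  obj 170 [ 425.86562 -134.24303   63.3409 ]
```

The fault was mine, not the cameras': opening the mask with an even 2x2 kernel shifts it by one pixel. From the raw clouds the two cameras agree to about 3 mm, and both match the gripper. I'll redo the fits with a 3x3 kernel.

```bash
sed -i 's/np.ones((2,2))/np.ones((3,3),np.uint8)/' m.py; python3 m.py | grep -v '^[a-z_]* \['; python3 - <<'E'
from h import *
plan(.48,-.311,.404,-23)
E
```

```text
long top rect [475. 308.] [ 95. 180.] 85.8 ell [474.2 307.9] [106. 215.]
long scene rect [478. 309.] [ 92. 188.] 85.7 ell [478.4 308.7] [103. 222.]
square top rect [484.  13.] [85. 84.] 76.4 ell [484.   12.7] [95. 97.]
square scene rect [487.  13.] [87. 92.] 76.3 ell [486.6  13.2] [ 99. 102.]
small top rect [614.  81.] [66. 68.] 1.5 ell [614.1  80.7] [67. 69.]
small scene rect [617.  83.] [74. 68.] 15.1 ell [617.1  81.7] [69. 74.]
round top rect [ 622. -109.] [85. 87.] 1.1 ell [ 620.8 -108.3] [84. 86.]
round scene rect [ 626. -107.] [88. 85.] 18.6 ell [ 624.4 -107.4] [85. 89.]
--- objects
pot top 211 z 0.1561 mean [ 478.1922 -310.5175] rect [ 478.9 -311. ] [39.  39.1] 89.5 circ [ 477.8 -310.3] 21.8
jar top 359 z 0.1111 mean [ 546.9233 -337.3863] rect [ 546.2 -337.6] [54.8 57.9] 1.3 circ [ 546.9 -337.2] 29.8
sq top 164 z 0.1114 mean [ 475.4704 -298.7239] rect [ 478.6 -309.2] [55.6 53.7] 64.5 circ [ 477.7 -309.6] 35.2
long top 198 z 0.0513 mean [ 509.9058 -313.7005] rect [ 513.8 -324.2] [ 62.6 148.8] 67.3 circ [ 513.4 -323.3] 77.8
pres top 253 z 0.0633 mean [ 422.6228 -133.0871] rect [
[... 353 characters left out ...]
 54.4] 24.7 circ [ 549.  -337.2] 34.2
sq scene 163 z 0.1115 mean [ 491.9065 -306.2165] rect [ 493.7 -306.3] [49.2 71.9] 18.7 circ [ 483.  -310.2] 36.6
long scene 258 z 0.0516 mean [ 546.6057 -322.8466] rect [ 516.2 -321.9] [ 63.4 152.6] 65.4 circ [ 515.5 -321.9] 78.5
pres scene 183 z 0.0633 mean [ 426.0609 -134.0601] rect [ 425.2 -134.7] [58.7 45.6] 18.7 circ [ 426.1 -135.9] 30.3
mill scene 162 z 0.1533 mean [750.5491   0.1423] rect [751.7  -0.1] [36.4 35.4] 18.4 circ [751.5   0. ] 19.9
t 1.90 tcp [ 0.4587 -0.2308  0.3971] psi -22.64 tilt 0.67 w 0.0851 F [-0.2 -0.3  0.3] q7 -0.14
shift units tot [ 0.421  0.548 -0.064] dist 0.0833
twist units tot [-0.001   0.0055  0.003 ] dpsi -0.36 alt 179.6
```

Everything agrees to about 3 mm now. Positions to use, in mm: pot (479.5,-311), jar (548,-337.5), square tin (479.5,-310), long tin (515,-323) with its long axis at -23°. Trays: small (615.5,81.5), round (623,-108), square (485.5,13) at -13.6°, long (476,308.5) at -4.2°. The steel tin under the pot is the real one. I'll move above the pot and turn the jaws across the long tin.

Call:
{"name": "apply_moves", "arguments": {
  "dp": [
    [0.14,0.18,0],
    [0.14,0.18,0],
    [0.14,0.18,0],
    [0,0,0],
    [0,0,0],
    [0,0,0],
    [0,0,0],
    [0,0,0],
    [0,0,0],
    [0,0,0],
    [0,0,0],
    [0,0,0],
    [0,0,0],
    [0,0,0],
    [0,0,0]
  ],
  "twist": [
    [0,0,0],
    [0,0.005,0],
    [0,0,0],
    [0,0,-0.068],
    [0,0,-0.068],
    [0,0,-0.068],
    [0,0,-0.068],
    [0,0,-0.068],
    [0,0,-0.068],
    [0,0,-0.068],
    [0,0,-0.068],
    [0,0,-0.068],
    [0,0,-0.068],
    [0,0,-0.068],
    [0,0,0]
  ],
  "jaw": [0,0,0,0,0,0,0,0,0,0,0,0,0,0,0]
}}

```text
clock: 3.4
tcp_pos: [0.48, -0.3136, 0.394]
orientation: [-2.608, -1.743, 0.004]
contact_force: [1.4, 0.2, -0.1]
grip_width: 0.0855
```

```bash
python3 - <<'E'
from h import *
plan(.4795,-.311,.285,67)
E
```

```text
t 3.40 tcp [ 0.48   -0.3136  0.394 ] psi 67.52 tilt 0.31 w 0.0855 F [ 1.4  0.2 -0.1] q7 1.43
shift units tot [ 0.018 -0.007  0.908] dist 0.109
twist units tot [-0.0026 -0.0002  0.0044] dpsi -0.52 alt 179.5
```

Call:
{"name": "apply_moves", "arguments": {
  "dp": [
    [0.018,-0.007,0.3],
    [0,0,0.3],
    [0,0,0.2],
    [0,0,0.08],
    [0,0,0]
  ],
  "twist": [
    [-0.002,0,0.004],
    [0,0,0],
    [0,0,0],
    [0,0,0],
    [0,0,0]
  ],
  "jaw": [0,0,0,0,0]
}}

```text
clock: 3.9
tcp_pos: [0.4807, -0.312, 0.2865]
orientation: [2.643, 1.693, 0.001]
contact_force: [0.0, 0.0, 0.7]
grip_width: 0.0853
```

```bash
python3 - <<'E'
from h import *
plan(.4795,-.311,.285,67)
f=r.grab_frame("scene");save(f,"s2",(130,60,260,210),4)
E
```

```text
t 3.90 tcp [ 0.4807 -0.312   0.2865] psi 65.28 tilt 0.15 w 0.0853 F [0.  0.  0.7] q7 1.31
shift units tot [ 0.004 -0.012  0.012] dist 0.0021
twist units tot [ 0.0012  0.0005 -0.0143] dpsi 1.72 alt -178.3
```

View pics/s2.png

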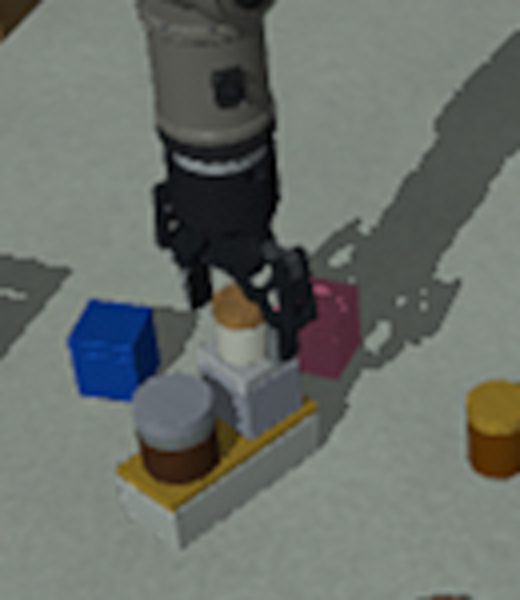

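The fingers straddle the pot (crop (240,320)) and clear the jar lid. Closing gently.

Call:
{"name": "apply_moves", "arguments": {
  "dp": [
    [0,0,0],
    [0,0,0],
    [0,0,0],
    [0,0,0],
    [0,0,0],
    [0,0,0],
    [0,0,0],
    [0,0,0],
    [0,0,-0.05],
    [0,0,-0.2],
    [0,0,-0.3],
    [0,0,-0.3],
    [0,0,0]
  ],
  "twist": [
    [0,0,0],
    [0,0,0],
    [0,0,0],
    [0,0,0],
    [0,0,0],
    [0,0,0],
    [0,0,0],
    [0,0,0],
    [0,0,0],
    [0,0,0],
    [0,0,0],
    [0,0,0],
    [0,0,0]
  ],
  "jaw": [80,110,130,150,165,165,165,165,165,165,165,165,165],
  "grip_force": 35
}}

```text
clock: 5.25
tcp_pos: [0.4811, -0.3117, 0.3971]
orientation: [2.643, 1.687, 0.004]
contact_force: [0.5, 0.4, -2.4]
grip_width: 0.0414
```

```bash
python3 - <<'E'
from h import *
plan(.6155,.0815,.385)
f=r.grab_frame("scene");save(f,"s3",(130,40,260,190),4)
E
```

```text
t 5.25 tcp [ 0.4811 -0.3117  0.3971] psi 65.11 tilt 0.38 w 0.0414 F [ 0.5  0.4 -2.4] q7 1.39
shift units tot [ 3.444 -0.363  0.095] dist 0.4157
```

View pics/s3.png

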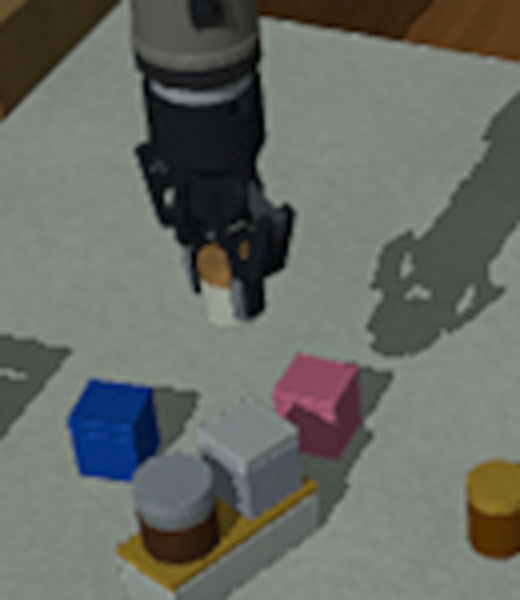

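Call:
{"name": "apply_moves", "arguments": {
  "dp": [
    [0.2,-0.02,0],
    [0.3,-0.03,0],
    [0.3,-0.03,0],
    [0.3,-0.03,0],
    [0.3,-0.03,0],
    [0.3,-0.03,0],
    [0.3,-0.03,0],
    [0.3,-0.03,0],
    [0.3,-0.03,0],
    [0.3,-0.03,0],
    [0.3,-0.03,0],
    [0.2,-0.02,0],
    [0,0,0]
  ],
  "twist": [
    [0,0,0],
    [0,0,0],
    [0,0,0],
    [0,0,0],
    [0,0,0],
    [0,0,0],
    [0,0,0],
    [0,0,0],
    [0,0,0],
    [0,0,0],
    [0,0,0],
    [0,0,0],
    [0,0,0]
  ],
  "jaw": [165,165,165,165,165,165,165,165,165,165,165,165,165]
}}

```text
clock: 6.6
tcp_pos: [0.6144, 0.0867, 0.375]
orientation: [-2.642, -1.675, 0.032]
contact_force: [0.4, -0.4, -2.7]
grip_width: 0.0415
```

```bash
python3 - <<'E'
from h import *
plan(.6155,.0815,.2,67)
E
```

```text
t 6.60 tcp [0.6144 0.0867 0.375 ] psi 64.76 tilt 1.42 w 0.0415 F [ 0.4 -0.4 -2.7] q7 0.61
shift units tot [-0.02   0.06   1.458] dist 0.1751
twist units tot [-0.0108  0.0047 -0.0188] dpsi 2.24 alt -177.8
```

Call:
{"name": "apply_moves", "arguments": {
  "dp": [
    [-0.02,0.03,0.2],
    [0,0,0.35],
    [0,0,0.35],
    [0,0,0.3],
    [0,0,0.1],
    [0,0,0]
  ],
  "twist": [
    [-0.011,0.005,0],
    [0,0,0],
    [0,0,0],
    [0,0,0],
    [0,0,0],
    [0,0,0]
  ],
  "jaw": [165,165,165,165,165,165]
}}

```text
clock: 7.2
tcp_pos: [0.614, 0.0791, 0.2094]
orientation: [2.653, 1.682, -0.01]
contact_force: [-0.6, 0.0, -1.7]
grip_width: 0.0413
```

```bash
cat > look.py <<'E'
from h import *
import sys
def look(name,X,hw=45,s=4,tag=""):
    f=r.grab_frame(name);u,v=proj(f,X).astype(int);x0=max(u-hw,0);y0=max(v-hw,0)
    save(f,tag,(x0,y0,u+hw,v+hw),s);print("crop org",x0,y0,"scale",s);return f
E
python3 - <<'E'
from look import *
plan(.6155,.0815,.182,67)
look("scene",[.6155,.0815,.03],tag="s4",s=6)
E
```

```text
t 7.20 tcp [0.614  0.0791 0.2094] psi 64.73 tilt 0.37 w 0.0413 F [-0.6  0.  -1.7] q7 0.49
shift units tot [0.024 0.004 0.228] dist 0.0275
twist units tot [-0.0015  0.0027 -0.0189] dpsi 2.27 alt -177.7
crop org 261 186 scale 6
```

View pics/s4.png

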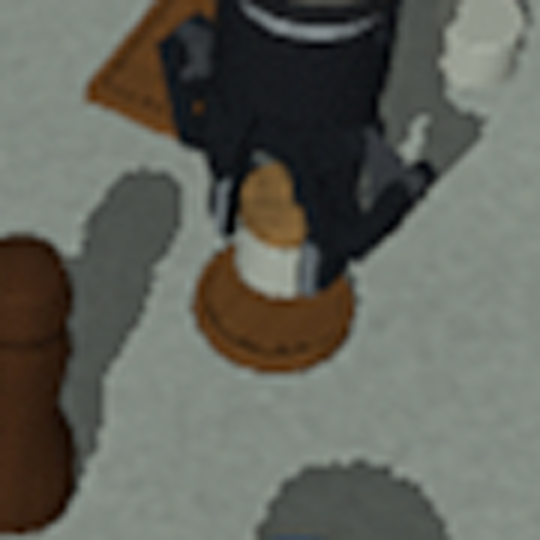

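Call:
{"name": "apply_moves", "arguments": {
  "dp": [
    [0.024,0.004,0.1],
    [0,0,0.06],
    [0,0,0.03],
    [0,0,0.0]
  ],
  "twist": [
    [-0.001,0.003,0],
    [0,0,0],
    [0,0,0],
    [0,0,0]
  ],
  "jaw": [165,165,165,165]
}}

```text
clock: 7.65
tcp_pos: [0.6183, 0.0818, 0.1907]
orientation: [2.652, 1.679, 0.014]
contact_force: [0.4, -0.8, -2.2]
grip_width: 0.0415
```

```bash
python3 - <<'E'
from look import *
plan(.6155,.0815,.182,67)
E
```

```text
t 7.65 tcp [0.6183 0.0818 0.1907] psi 64.66 tilt 0.53 w 0.0415 F [ 0.4 -0.8 -2.2] q7 0.47
shift units tot [-0.013 -0.021  0.072] dist 0.0092
twist units tot [ 0.0034 -0.0028 -0.0195] dpsi 2.34 alt -177.7
```

Call:
{"name": "apply_moves", "arguments": {
  "dp": [
    [-0.013,-0.02,0.03],
    [0,0,0.03],
    [0,0,0.015],
    [0,0,0.0]
  ],
  "twist": [
    [0.003,-0.003,0],
    [0,0,0],
    [0,0,0],
    [0,0,0]
  ],
  "jaw": [165,165,165,165]
}}

```text
clock: 8.05
tcp_pos: [0.6156, 0.0822, 0.1868]
orientation: [2.651, 1.678, -0.001]
contact_force: [0.7, -0.3, -1.7]
grip_width: 0.0412
```

```bash
python3 - <<'E'
from look import *
plan(.6155,.0815,.182,67)
look("scene",[.6155,.0815,.03],tag="s5",s=6)
E
```

```text
t 8.05 tcp [0.6156 0.0822 0.1868] psi 64.65 tilt 0.23 w 0.0412 F [ 0.7 -0.3 -1.7] q7 0.46
shift units tot [-0.005  0.002  0.04 ] dist 0.0049
twist units tot [ 0.0015  0.0012 -0.0196] dpsi 2.35 alt -177.7
crop org 261 186 scale 6
```

View pics/s5.png

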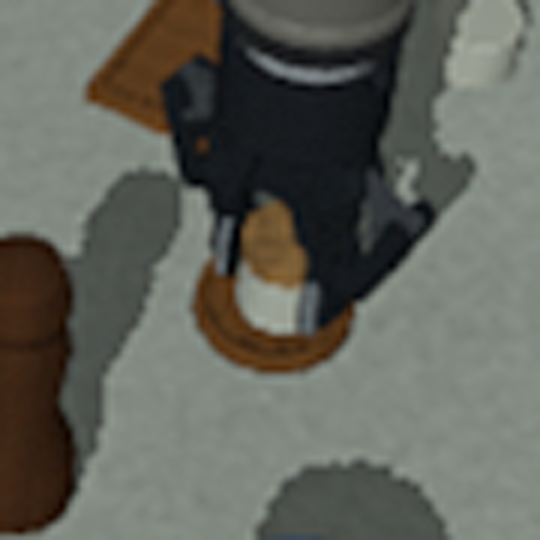

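Call:
{"name": "apply_moves", "arguments": {
  "dp": [
    [0,0,0.03],
    [0,0,0.03],
    [0,0,0.0]
  ],
  "twist": [
    [0.001,0.001,0],
    [0,0,0],
    [0,0,0]
  ],
  "jaw": [165,165,165]
}}

```text
clock: 8.4
tcp_pos: [0.616, 0.083, 0.1872]
orientation: [2.65, 1.676, -0.001]
contact_force: [0.6, 0.2, -1.3]
grip_width: 0.0414
```

```bash
python3 - <<'E'
from look import *
plan(.6155,.0815,.182,67)
E
```

```text
t 8.40 tcp [0.616  0.083  0.1872] psi 64.64 tilt 0.34 w 0.0414 F [ 0.6  0.2 -1.3] q7 0.46
shift units tot [-0.013  0.001  0.043] dist 0.0054
twist units tot [ 0.0022  0.0017 -0.0197] dpsi 2.36 alt -177.6
```

```bash
python3 - <<'E'
from look import *
f=r.grab_frame("scene");P=cloud(f);hsv=cv2.cvtColor(f["color"],cv2.COLOR_RGB2HSV)
m=(np.hypot(P[...,0]-.6155,P[...,1]-.0815)<.03)&(hsv[...,0]<22)&(hsv[...,1]>70)&(P[...,2]>.03)
print(m.sum(),np.median(P[m],axis=0))
v,u=np.nonzero(m);print(np.percentile(u,[5,95]),np.percentile(v,[5,95]))
print(r.get_obs()["tau"].round(2))
E
```

```text
124 [0.62290688 0.07845429 0.05288329]
[301.15 311.  ] [221. 232.]
[ 3.600e-01 -6.135e+01 -8.740e+00 -1.870e+01  2.000e-02  1.800e-01
 -1.000e-02]
```

Call:
{"name": "apply_moves", "arguments": {
  "dp": [
    [0,0,0.05],
    [0,0,0.05],
    [0,0,0.02]
  ],
  "twist": [
    [0.001,0.001,0],
    [0,0,0],
    [0,0,0]
  ],
  "jaw": [165,165,165]
}}

```text
clock: 8.75
tcp_pos: [0.6178, 0.0831, 0.1817]
orientation: [2.647, 1.672, 0.001]
contact_force: [-7.9, -1.8, 17.6]
grip_width: 0.0414
```

```bash
python3 - <<'E'
from look import *
plan(.6155,.0815,.182,67)
f=r.grab_frame("scene");P=cloud(f);hsv=cv2.cvtColor(f["color"],cv2.COLOR_RGB2HSV)
m=(np.hypot(P[...,0]-.6155,P[...,1]-.0815)<.03)&(hsv[...,0]<22)&(hsv[...,1]>70)&(P[...,2]>.03)
print(m.sum(),np.median(P[m],axis=0))
E
```

```text
t 8.75 tcp [0.6178 0.0831 0.1817] psi 64.55 tilt 0.6 w 0.0414 F [-7.9 -1.8 17.6] q7 0.45
shift units tot [-0.02  -0.012 -0.002] dist 0.0028
twist units tot [ 0.0044  0.0024 -0.0204] dpsi 2.45 alt -177.6
112 [0.62511701 0.07818609 0.05177179]
```

It's on the floor: the vertical force rose to 17 N and the pot's top is at z≈0.051. I'll ease off a hair, open and retreat.

Call:
{"name": "apply_moves", "arguments": {
  "dp": [
    [0,0,-0.008],
    [0,0,0],
    [0,0,0],
    [0,0,0],
    [0,0,0],
    [0,0,-0.05],
    [0,0,-0.2],
    [0,0,-0.35],
    [0,0,-0.35],
    [0,0,-0.4],
    [0,0,-0.3],
    [0,0,0]
  ],
  "twist": [
    [0,0,0],
    [0,0,0],
    [0,0,0],
    [0,0,0],
    [0,0,0],
    [0,0,0],
    [0,0,0],
    [0,0,0],
    [0,0,0],
    [0,0,0],
    [0,0,0],
    [0,0,0]
  ],
  "jaw": [150,120,60,0,0,0,0,0,0,0,0,0]
}}

```text
clock: 10.0
tcp_pos: [0.6164, 0.0849, 0.386]
orientation: [2.65, 1.676, -0.005]
contact_force: [0.4, 0.4, -0.0]
grip_width: 0.0852
```

```bash
python3 - <<'E'
from look import *
plan(.548,-.3375,.36,67)
f=look("scene",[.6155,.0815,.03],tag="s6",s=6);P=cloud(f)
m=(np.hypot(P[...,0]-.6155,P[...,1]-.0815)<.04)&(P[...,2]>.042)&(P[...,2]<.06)
print(m.sum(),P[m].mean(0))
f=r.grab_frame("top");P=cloud(f)
m=(np.hypot(P[...,0]-.6155,P[...,1]-.0815)<.04)&(P[...,2]>.042)&(P[...,2]<.06)
print(m.sum(),P[m].mean(0) if m.sum() else "")
E
```

```text
t 10.00 tcp [0.6164 0.0849 0.386 ] psi 64.64 tilt 0.39 w 0.0852 F [ 0.4  0.4 -0. ] q7 0.61
shift units tot [-3.424  0.992  0.24 ] dist 0.4287
twist units tot [ 0.0017  0.0028 -0.0197] dpsi 2.36 alt -177.6
crop org 261 186 scale 6
175 [0.61521513 0.08359527 0.05120132]
0
```

View pics/s6.png

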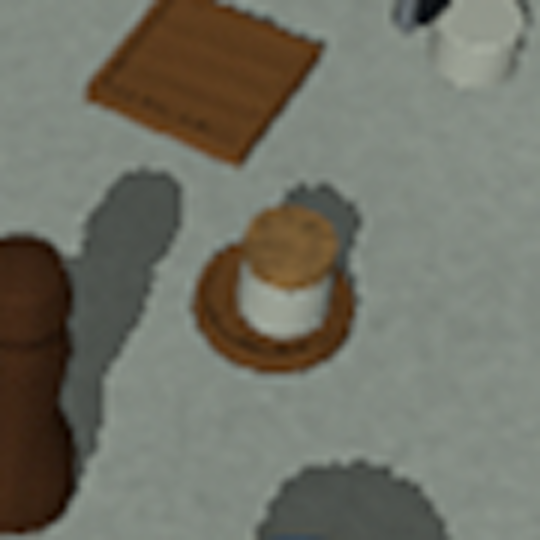

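The pot stands upright in its tray at (615,84), crop (290,270), against a tray centre of (616,81.5). Next the jar.

Call:
{"name": "apply_moves", "arguments": {
  "dp": [
    [-0.2,0.06,0],
    [-0.3,0.087,0],
    [-0.3,0.087,0],
    [-0.3,0.087,0],
    [-0.3,0.087,0],
    [-0.3,0.087,0],
    [-0.3,0.087,0],
    [-0.3,0.087,0],
    [-0.3,0.087,0],
    [-0.3,0.087,0],
    [-0.3,0.087,0],
    [-0.22,0.06,0],
    [0,0,0]
  ],
  "twist": [
    [0,0,0],
    [0,0,0],
    [0,0,0],
    [0,0,0],
    [0,0,0],
    [0,0,0],
    [0,0,0],
    [0,0,0],
    [0,0,0],
    [0,0,0],
    [0,0,0],
    [0,0,0],
    [0,0,0]
  ],
  "jaw": [0,0,0,0,0,0,0,0,0,0,0,0,0]
}}

```text
clock: 11.4
tcp_pos: [0.5364, -0.3544, 0.3567]
orientation: [-2.625, -1.671, 0.059]
contact_force: [-0.5, 0.4, 0.4]
grip_width: 0.0855
```

```bash
python3 - <<'E'
from look import *
plan(.548,-.3375,.236,66)
E
```

```text
t 11.40 tcp [ 0.5364 -0.3544  0.3567] psi 64.98 tilt 2.76 w 0.0855 F [-0.5  0.4  0.4] q7 1.36
shift units tot [0.185 0.073 1.001] dist 0.1225
twist units tot [-0.0217  0.0076 -0.0086] dpsi 1.02 alt -179.0
```

Call:
{"name": "apply_moves", "arguments": {
  "dp": [
    [0.18,0.06,0],
    [0,0,0],
    [0,0,0]
  ],
  "twist": [
    [-0.021,0.008,-0.008],
    [0,0,0],
    [0,0,0]
  ],
  "jaw": [0,0,0]
}}

```text
clock: 11.7
tcp_pos: [0.5502, -0.3377, 0.35]
orientation: [-2.629, -1.702, 0.006]
contact_force: [-0.5, -0.2, -0.6]
grip_width: 0.0854
```

```bash
python3 - <<'E'
from look import *
plan(.548,-.3375,.235,66)
E
```

```text
t 11.70 tcp [ 0.5502 -0.3377  0.35  ] psi 65.82 tilt 0.62 w 0.0854 F [-0.5 -0.2 -0.6] q7 1.34
shift units tot [-0.008 -0.008  0.959] dist 0.115
twist units tot [-0.005  -0.0011 -0.0015] dpsi 0.18 alt -179.8
```

Call:
{"name": "apply_moves", "arguments": {
  "dp": [
    [-0.008,-0.01,0.25],
    [0,0,0.3],
    [0,0,0.25],
    [0,0,0.1],
    [0,0,0]
  ],
  "twist": [
    [-0.005,-0.001,0],
    [0,0,0],
    [0,0,0],
    [0,0,0],
    [0,0,0]
  ],
  "jaw": [0,0,0,0,0]
}}

```text
clock: 12.2
tcp_pos: [0.5478, -0.3356, 0.2373]
orientation: [-2.632, -1.709, 0.005]
contact_force: [0.0, -0.3, 0.4]
grip_width: 0.0852
```

```bash
python3 - <<'E'
from look import *
plan(.548,-.3375,.235,66)
look("scene",[.548,-.3375,.1],tag="s7",s=6)
E
```

```text
t 12.20 tcp [ 0.5478 -0.3356  0.2373] psi 66.01 tilt 0.26 w 0.0852 F [ 0.  -0.3  0.4] q7 1.27
shift units tot [-0.014  0.008  0.019] dist 0.003
twist units tot [-0.0021  0.0003  0.0001] dpsi -0.01 alt 180.0
crop org 128 117 scale 6
```

View pics/s7.png

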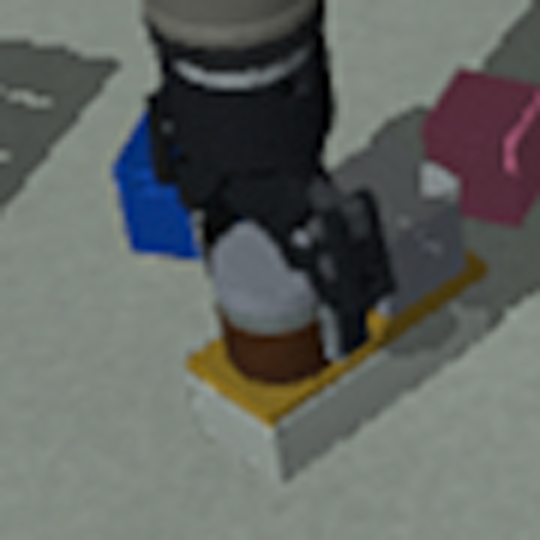

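The jaws straddle the jar (crop (265,310)), and the near fingertip stays above the long tin's lid. Closing and lifting.

Call:
{"name": "apply_moves", "arguments": {
  "dp": [
    [0,0,0],
    [0,0,0],
    [0,0,0],
    [0,0,0],
    [0,0,0],
    [0,0,0],
    [0,0,0],
    [0,0,-0.06],
    [0,0,-0.2],
    [0,0,-0.3],
    [0,0,-0.3],
    [0,0,-0.3],
    [0,0,0]
  ],
  "twist": [
    [0,0,0],
    [0,0,0],
    [0,0,0],
    [0,0,0],
    [0,0,0],
    [0,0,0],
    [0,0,0],
    [0,0,0],
    [0,0,0],
    [0,0,0],
    [0,0,0],
    [0,0,0],
    [0,0,0]
  ],
  "jaw": [40,60,80,100,120,120,120,120,120,120,120,120,120],
  "grip_force": 50
}}

```text
clock: 13.55
tcp_pos: [0.5484, -0.3349, 0.3862]
orientation: [-2.631, -1.711, 0.003]
contact_force: [1.7, 0.1, -2.5]
grip_width: 0.0568
```

```bash
python3 - <<'E'
from look import *
plan(.623,-.108,.36,66)
f=look("scene",[.548,-.3375,.15],hw=55,tag="s8",s=5)
E
```

```text
t 13.55 tcp [ 0.5484 -0.3349  0.3862] psi 66.08 tilt 0.21 w 0.0568 F [ 1.7  0.1 -2.5] q7 1.36
shift units tot [ 1.981 -0.198  0.22 ] dist 0.2403
twist units tot [-0.0018 -0.      0.0006] dpsi -0.08 alt 179.9
crop org 116 94 scale 5
```

View pics/s8.png

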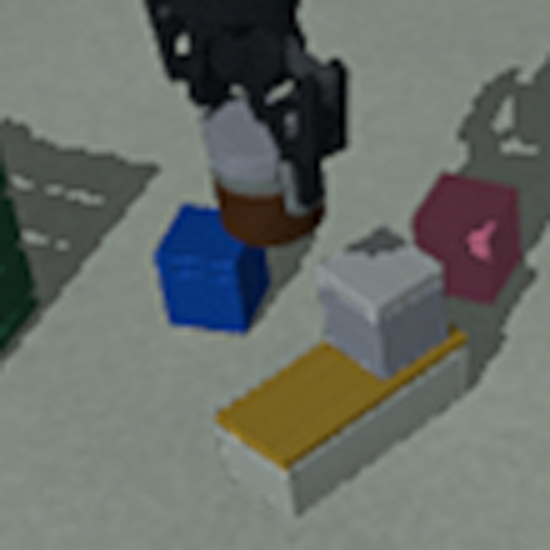

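Call:
{"name": "apply_moves", "arguments": {
  "dp": [
    [0.2,-0.02,0],
    [0.3,-0.03,0],
    [0.3,-0.03,0],
    [0.3,-0.03,0],
    [0.3,-0.03,0],
    [0.3,-0.03,0],
    [0.25,-0.02,0],
    [0,0,0]
  ],
  "twist": [
    [0,0,0],
    [0,0,0],
    [0,0,0],
    [0,0,0],
    [0,0,0],
    [0,0,0],
    [0,0,0],
    [0,0,0]
  ],
  "jaw": [120,120,120,120,120,120,120,120]
}}

```text
clock: 14.4
tcp_pos: [0.6185, -0.1058, 0.3685]
orientation: [-2.618, -1.694, 0.031]
contact_force: [0.6, 0.0, -3.6]
grip_width: 0.0566
```

```bash
python3 - <<'E'
from look import *
plan(.623,-.108,.22,66)
E
```

```text
t 14.40 tcp [ 0.6185 -0.1058  0.3685] psi 65.82 tilt 1.73 w 0.0566 F [ 0.6  0.  -3.6] q7 0.95
shift units tot [0.004 0.078 1.236] dist 0.1486
twist units tot [-0.0143  0.0021 -0.0015] dpsi 0.18 alt -179.8
```

Call:
{"name": "apply_moves", "arguments": {
  "dp": [
    [0,0.05,0.2],
    [0,0,0.35],
    [0,0,0.3],
    [0,0,0.25],
    [0,0,0.1],
    [0,0,0]
  ],
  "twist": [
    [-0.014,0.002,0],
    [0,0,0],
    [0,0,0],
    [0,0,0],
    [0,0,0],
    [0,0,0]
  ],
  "jaw": [120,120,120,120,120,120]
}}

```text
clock: 15.0
tcp_pos: [0.6196, -0.107, 0.2121]
orientation: [-2.628, -1.709, 0.014]
contact_force: [0.5, -0.0, -3.4]
grip_width: 0.0568
```

```bash
python3 - <<'E'
from look import *
plan(.623,-.108,.192,66)
look("scene",[.623,-.108,.03],tag="s9",s=6)
E
```

```text
t 15.00 tcp [ 0.6196 -0.107   0.2121] psi 66.08 tilt 0.63 w 0.0568 F [ 0.5 -0.  -3.4] q7 0.84
shift units tot [0.004 0.031 0.167] dist 0.0204
twist units tot [-0.005   0.0017  0.0007] dpsi -0.08 alt 179.9
crop org 194 171 scale 6
```

View pics/s9.png

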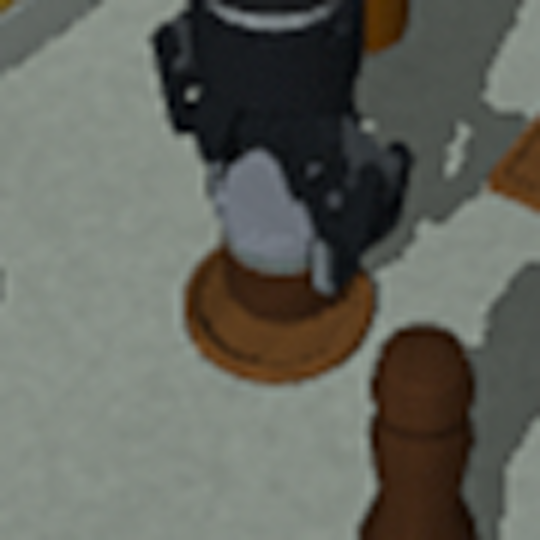

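The jar hovers over the middle of the larger tray, with the mill well clear at crop (420,430). Lowering.

Call:
{"name": "apply_moves", "arguments": {
  "dp": [
    [0.004,0.03,0.08],
    [0,0,0.06],
    [0,0,0.04],
    [0,0,0.04]
  ],
  "twist": [
    [-0.005,0.002,0],
    [0,0,0],
    [0,0,0],
    [0,0,0]
  ],
  "jaw": [120,120,120,120]
}}

```text
clock: 15.45
tcp_pos: [0.6258, -0.1076, 0.1974]
orientation: [2.628, 1.706, 0.004]
contact_force: [-22.0, -0.4, 45.0]
grip_width: 0.057
```

```bash
python3 - <<'E'
from look import *
plan(.623,-.108,.192,66)
E
```

```text
t 15.45 tcp [ 0.6258 -0.1076  0.1974] psi 65.99 tilt 0.5 w 0.0570 F [-22.   -0.4  45. ] q7 0.82
shift units tot [-0.012 -0.021  0.045] dist 0.0062
twist units tot [ 0.004   0.001  -0.0001] dpsi 0.01 alt -180.0
```

There's contact (45 N) about 5 mm earlier than expected. I'll look before releasing.

```bash
python3 - <<'E'
from look import *
f=look("scene",[.623,-.108,.03],tag="s10",s=6);P=cloud(f);hsv=cv2.cvtColor(f["color"],cv2.COLOR_RGB2HSV)
m=(np.hypot(P[...,0]-.623,P[...,1]+.108)<.04)&(P[...,2]>.055)&(P[...,2]<.085)&(f["color"].max(-1)>75)
print(m.sum(),np.median(P[m],axis=0),np.percentile(P[m][:,2],[10,50,90]))
E
```

```text
crop org 194 171 scale 6
202 [ 0.63988474 -0.1148995   0.06642126] [0.06024169 0.06642126 0.0692487 ]
```

View pics/s10.png

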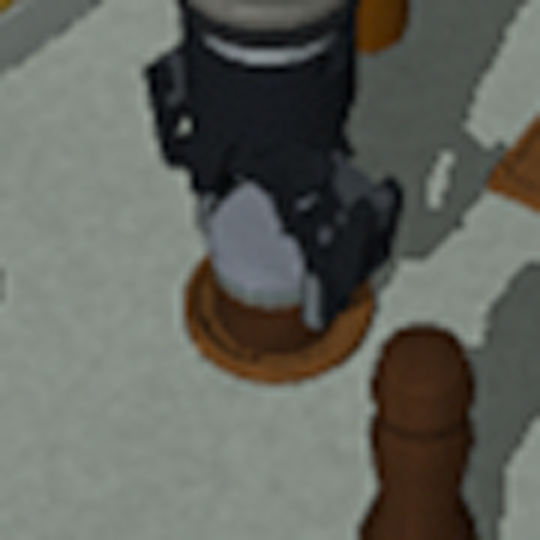

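The lid is at z≈0.0655, so the jar is on the floor, inside the rim. I'll unload, open and retreat.

Call:
{"name": "apply_moves", "arguments": {
  "dp": [
    [0,0,-0.02],
    [0,0,0],
    [0,0,0],
    [0,0,0],
    [0,0,0],
    [0,0,0],
    [0,0,-0.1],
    [0,0,-0.3],
    [0,0,-0.35],
    [0,0,-0.4],
    [0,0,-0.3],
    [0,0,0]
  ],
  "twist": [
    [0,0,0],
    [0,0,0],
    [0,0,0],
    [0,0,0],
    [0,0,0],
    [0,0,0],
    [0,0,0],
    [0,0,0],
    [0,0,0],
    [0,0,0],
    [0,0,0],
    [0,0,0]
  ],
  "jaw": [115,90,60,30,0,0,0,0,0,0,0,0]
}}

```text
clock: 16.7
tcp_pos: [0.6254, -0.1055, 0.387]
orientation: [2.623, 1.706, 0.014]
contact_force: [0.7, 0.3, 0.8]
grip_width: 0.0852
```

```bash
python3 - <<'E'
from look import *
plan(.4795,-.31,.36,65)
f=look("scene",[.623,-.108,.03],tag="s11",s=6);P=cloud(f)
m=(np.hypot(P[...,0]-.623,P[...,1]+.108)<.045)&(P[...,2]>.058)&(P[...,2]<.075)
print(m.sum(),P[m].mean(0))
E
```

```text
t 16.70 tcp [ 0.6254 -0.1055  0.387 ] psi 66.07 tilt 0.87 w 0.0852 F [0.7 0.3 0.8] q7 0.95
shift units tot [-2.051 -0.424  0.217] dist 0.2526
twist units tot [ 0.0073 -0.0005  0.009 ] dpsi -1.07 alt 178.9
crop org 194 171 scale 6
309 [ 0.63104628 -0.10890254  0.06661737]
```

View pics/s11.png

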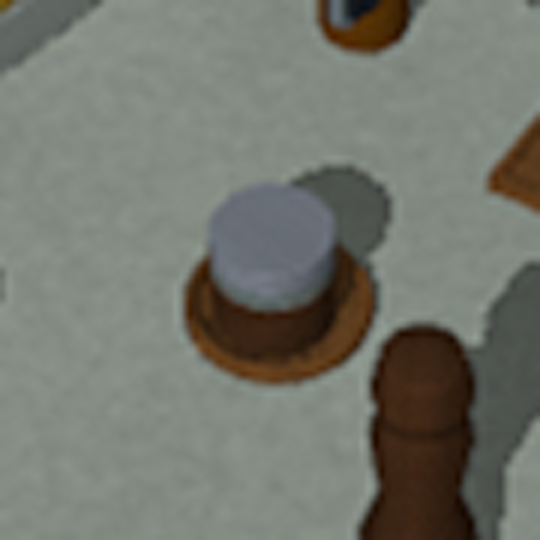

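Call:
{"name": "apply_moves", "arguments": {
  "dp": [
    [-0.2,-0.04,0],
    [-0.3,-0.06,0],
    [-0.3,-0.06,0],
    [-0.3,-0.06,0],
    [-0.3,-0.06,0],
    [-0.3,-0.06,0],
    [-0.25,-0.05,0],
    [0,0,0]
  ],
  "twist": [
    [0,0,0],
    [0,0,0],
    [0,0,0],
    [0,0,0],
    [0,0,0],
    [0,0,0],
    [0,0,0],
    [0.007,0,0.008]
  ],
  "jaw": [0,0,0,0,0,0,0,0]
}}

```text
clock: 17.55
tcp_pos: [0.4788, -0.306, 0.3759]
orientation: [-2.632, -1.688, 0.012]
contact_force: [-0.4, 0.3, -0.1]
grip_width: 0.0854
```

```bash
python3 - <<'E'
from look import *
f=r.grab_frame("scene");P=cloud(f)
m=(np.hypot(P[...,0]-.4795,P[...,1]+.31)<.05)&(abs(P[...,2]-.111)<.006)
W=P[m][:,:2].astype(np.float32)*1000;print(m.sum(),W.mean(0),cv2.minAreaRect(W))
plan(.4795,-.31,.237,65)
E
```

```text
251 [ 482.21994 -309.69324] ((479.7415771484375, -310.6076354980469), (58.06324005126953, 54.24480438232422), 67.38888549804688)
t 17.60 tcp [ 0.4801 -0.304   0.376 ] psi 65.41 tilt 1.02 w 0.0854 F [-0.1 -0.6 -0.4] q7 1.37
shift units tot [-0.051  0.037  1.157] dist 0.1391
twist units tot [-0.0084 -0.0013  0.0034] dpsi -0.41 alt 179.6
```

Call:
{"name": "apply_moves", "arguments": {
  "dp": [
    [-0.04,0.02,0.2],
    [0,0,0.35],
    [0,0,0.3],
    [0,0,0.2],
    [0,0,0.05],
    [0,0,0]
  ],
  "twist": [
    [-0.008,-0.001,0],
    [0,0,0],
    [0,0,0],
    [0,0,0],
    [0,0,0],
    [0,0,0]
  ],
  "jaw": [0,0,0,0,0,0]
}}

```text
clock: 18.2
tcp_pos: [0.4835, -0.3024, 0.2382]
orientation: [-2.633, -1.706, -0.007]
contact_force: [0.1, 0.5, 0.4]
grip_width: 0.0854
```

```bash
python3 - <<'E'
from look import *
plan(.4795,-.31,.237,66)
look("scene",[.48,-.31,.1],tag="s12",s=6)
E
```

```text
t 18.20 tcp [ 0.4835 -0.3024  0.2382] psi 65.90 tilt 0.36 w 0.0854 F [0.1 0.5 0.4] q7 1.25
shift units tot [-0.072 -0.005  0.01 ] dist 0.0087
twist units tot [-0.0005 -0.0029 -0.0009] dpsi 0.1 alt -179.9
crop org 146 104 scale 6
```

View pics/s12.png

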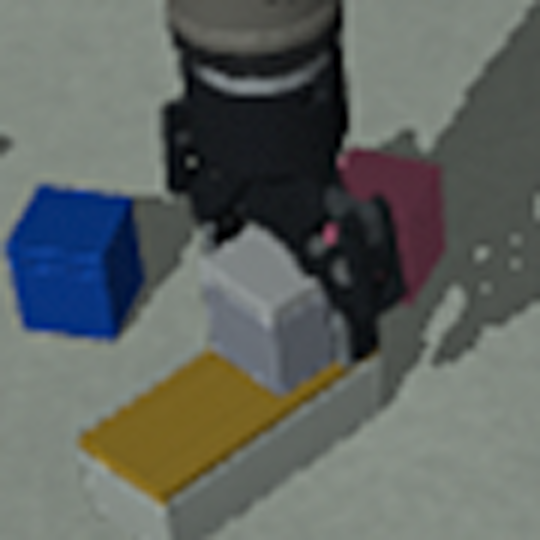

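Off by 8 mm along the jaw axis. I'll centre first, then close.

Call:
{"name": "apply_moves", "arguments": {
  "dp": [
    [-0.06,-0.004,0],
    [-0.02,0,0],
    [0,0,0]
  ],
  "twist": [
    [0,-0.003,0],
    [0,0,0],
    [0,0,0]
  ],
  "jaw": [0,0,0]
}}

```text
clock: 18.55
tcp_pos: [0.4806, -0.3117, 0.2423]
orientation: [2.631, 1.707, 0.003]
contact_force: [0.5, -0.4, 0.4]
grip_width: 0.0854
```

```bash
python3 - <<'E'
from look import *
plan(.4795,-.31,.237,66)
E
```

```text
t 18.55 tcp [ 0.4806 -0.3117  0.2423] psi 65.94 tilt 0.31 w 0.0854 F [ 0.5 -0.4  0.4] q7 1.27
shift units tot [ 0.009 -0.015  0.044] dist 0.0057
twist units tot [ 0.0025  0.0007 -0.0005] dpsi 0.06 alt -179.9
```

Call:
{"name": "apply_moves", "arguments": {
  "dp": [
    [0.008,-0.01,0.06],
    [0,0,0],
    [0,0,0],
    [0,0,0],
    [0,0,0],
    [0,0,0],
    [0,0,0],
    [0,0,0],
    [0,0,-0.06],
    [0,0,-0.2],
    [0,0,-0.3],
    [0,0,-0.3],
    [0,0,-0.2],
    [0,0,0]
  ],
  "twist": [
    [0.002,0,0],
    [0,0,0],
    [0,0,0],
    [0,0,0],
    [0,0,0],
    [0,0,0],
    [0,0,0],
    [0,0,0],
    [0,0,0],
    [0,0,0],
    [0,0,0],
    [0,0,0],
    [0,0,0],
    [0,0,0]
  ],
  "jaw": [0,40,60,80,100,125,125,125,125,125,125,125,125,125],
  "grip_force": 50
}}

```text
clock: 19.95
tcp_pos: [0.4787, -0.3094, 0.3667]
orientation: [-2.633, -1.709, 0.004]
contact_force: [-0.4, -0.4, -2.3]
grip_width: 0.0533
```

```bash
python3 - <<'E'
from look import *
plan(.4855,.013,.36,76.4)
f=look("scene",[.48,-.31,.15],hw=55,tag="s13",s=5)
E
```

```text
t 19.95 tcp [ 0.4787 -0.3094  0.3667] psi 65.97 tilt 0.21 w 0.0533 F [-0.4 -0.4 -2.3] q7 1.37
shift units tot [ 2.477 -1.042  0.059] dist 0.3225
twist units tot [-0.0018  0.     -0.0869] dpsi 10.43 alt -169.6
crop org 134 81 scale 5
```

View pics/s13.png

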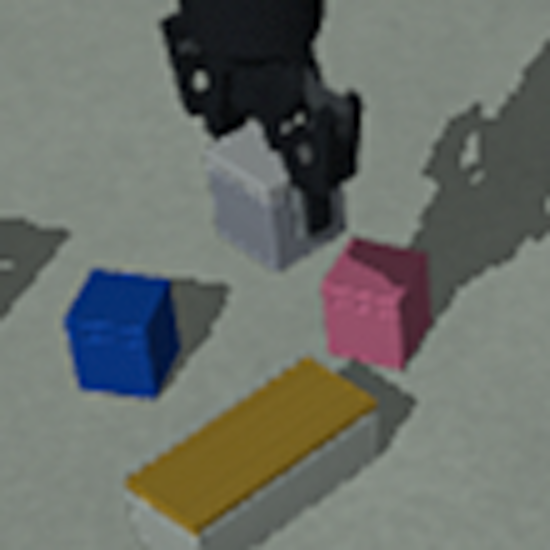

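Call:
{"name": "apply_moves", "arguments": {
  "dp": [
    [0.2,-0.084,0],
    [0.29,-0.122,0],
    [0.29,-0.122,0],
    [0.29,-0.122,0],
    [0.29,-0.122,0],
    [0.29,-0.122,0],
    [0.29,-0.122,0],
    [0.29,-0.122,0],
    [0.25,-0.105,0],
    [0,0,0],
    [0,0,0],
    [0,0,0]
  ],
  "twist": [
    [0,0,0],
    [0,0,0],
    [0,0,0],
    [0,0,0],
    [0,0,0],
    [0,0,0],
    [0,0,0],
    [0,0,0],
    [0,0,0],
    [0,0,-0.045],
    [0,0,-0.045],
    [0,0,0]
  ],
  "jaw": [125,125,125,125,125,125,125,125,125,125,125,125]
}}

```text
clock: 21.2
tcp_pos: [0.4765, 0.0248, 0.348]
orientation: [-2.435, -1.94, 0.033]
contact_force: [-0.1, -0.5, -2.1]
grip_width: 0.0537
```

```bash
python3 - <<'E'
from look import *
plan(.4855,.013,.22,76.4)
E
```

```text
t 21.20 tcp [0.4765 0.0248 0.348 ] psi 77.11 tilt 2.02 w 0.0537 F [-0.1 -0.5 -2.1] q7 0.90
shift units tot [-0.08   0.133  1.062] dist 0.1288
twist units tot [-0.0169 -0.0003  0.0059] dpsi -0.71 alt 179.3
```

Call:
{"name": "apply_moves", "arguments": {
  "dp": [
    [-0.08,0.09,0],
    [0,0,0.25],
    [0,0,0.35],
    [0,0,0.25],
    [0,0,0.1],
    [0,0,0]
  ],
  "twist": [
    [-0.017,0,0.005],
    [0,0,0],
    [0,0,0],
    [0,0,0],
    [0,0,0],
    [0,0,0]
  ],
  "jaw": [125,125,125,125,125,125]
}}

```text
clock: 21.8
tcp_pos: [0.4869, 0.0061, 0.2272]
orientation: [2.483, 1.916, 0.004]
contact_force: [-0.3, 0.2, -2.5]
grip_width: 0.0536
```

```bash
python3 - <<'E'
from look import *
plan(.4855,.013,.193,76.4)
look("scene",[.4855,.013,.03],tag="s14",s=6)
E
```

```text
t 21.80 tcp [0.4869 0.0061 0.2272] psi 75.31 tilt 0.35 w 0.0536 F [-0.3  0.2 -2.5] q7 0.71
shift units tot [ 0.053 -0.027  0.285] dist 0.0349
twist units tot [ 0.0028  0.0007 -0.0091] dpsi 1.09 alt -178.9
crop org 249 147 scale 6
```

View pics/s14.png

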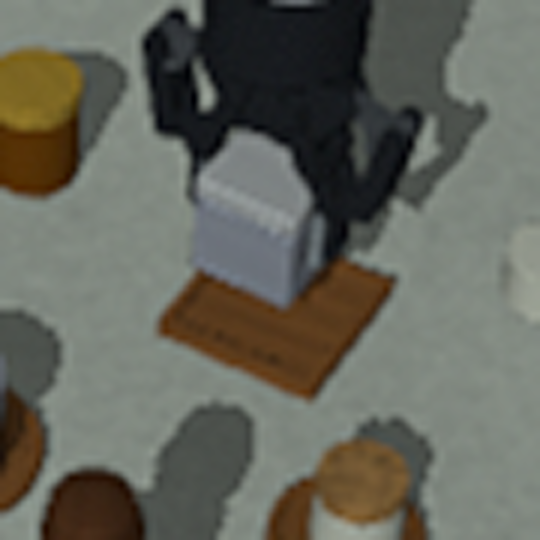

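Call:
{"name": "apply_moves", "arguments": {
  "dp": [
    [0.053,-0.025,0.08],
    [0,0,0.08],
    [0,0,0.04],
    [0,0,0]
  ],
  "twist": [
    [0.003,0.001,-0.009],
    [0,0,0],
    [0,0,0],
    [0,0,0]
  ],
  "jaw": [125,125,125,125]
}}

```text
clock: 22.25
tcp_pos: [0.488, 0.0137, 0.2056]
orientation: [2.466, 1.94, 0.011]
contact_force: [0.7, -0.4, -1.3]
grip_width: 0.0541
```

```bash
python3 - <<'E'
from look import *
plan(.4855,.013,.195,76.4)
look("scene",[.4855,.013,.03],tag="s15",s=6)
E
```

```text
t 22.25 tcp [0.488  0.0137 0.2056] psi 76.38 tilt 0.45 w 0.0541 F [ 0.7 -0.4 -1.3] q7 0.68
shift units tot [-0.01  -0.019  0.088] dist 0.0109
twist units tot [ 0.0035 -0.0013 -0.0002] dpsi 0.02 alt -180.0
crop org 249 147 scale 6
```

View pics/s15.png

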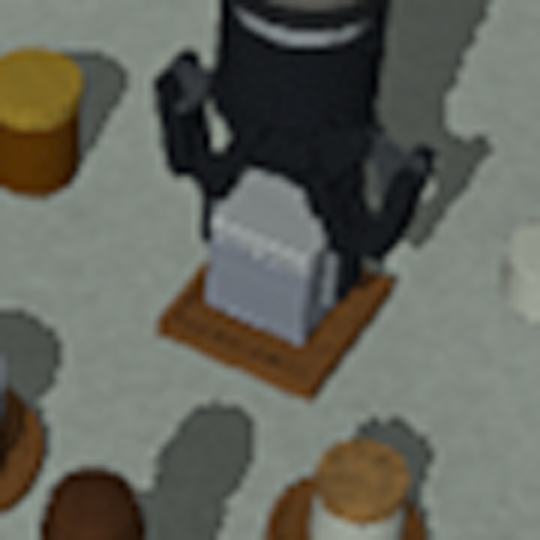

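Well centred and square to the tray. Lowering the last 10 mm.

Call:
{"name": "apply_moves", "arguments": {
  "dp": [
    [-0.01,-0.015,0.04],
    [0,0,0.04],
    [0,0,0.03]
  ],
  "twist": [
    [0.003,-0.001,0],
    [0,0,0],
    [0,0,0]
  ],
  "jaw": [125,125,125]
}}

```text
clock: 22.6
tcp_pos: [0.4866, 0.0128, 0.1928]
orientation: [2.468, 1.94, 0.004]
contact_force: [-1.0, -0.7, -2.0]
grip_width: 0.0536
```

```bash
python3 - <<'E'
from look import *
plan(.4855,.013,.193,76.4)
f=r.grab_frame("scene");P=cloud(f)
m=(np.hypot(P[...,0]-.49,P[...,1]-.013)<.035)&(P[...,2]>.055)&(P[...,2]<.085)&(f["color"].max(-1)>85)
print(m.sum(),np.percentile(P[m][:,2],[50,80]))
E
```

```text
t 22.60 tcp [0.4866 0.0128 0.1928] psi 76.34 tilt 0.2 w 0.0536 F [-1.  -0.7 -2. ] q7 0.66
shift units tot [-0.    -0.009 -0.001] dist 0.0011
twist units tot [ 0.0016 -0.0004 -0.0005] dpsi 0.06 alt -179.9
217 [0.06752475 0.06984954]
```

Call:
{"name": "apply_moves", "arguments": {
  "dp": [
    [0,-0.005,0.03],
    [0,0,0.03]
  ],
  "twist": [
    [0.001,0,0],
    [0,0,0]
  ],
  "jaw": [125,125]
}}

```text
clock: 22.85
tcp_pos: [0.4867, 0.0139, 0.1917]
orientation: [2.466, 1.935, -0.004]
contact_force: [-22.3, -3.5, 65.7]
grip_width: 0.0536
```

```bash
python3 - <<'E'
from look import *
plan(.4855,.013,.193,76.4)
f=r.grab_frame("scene");P=cloud(f)
m=(np.hypot(P[...,0]-.49,P[...,1]-.013)<.035)&(P[...,2]>.055)&(P[...,2]<.085)&(f["color"].max(-1)>85)
print(m.sum(),np.percentile(P[m][:,2],[50,80]))
E
```

```text
t 22.85 tcp [0.4867 0.0139 0.1917] psi 76.25 tilt 0.42 w 0.0536 F [-22.3  -3.5  65.7] q7 0.65
shift units tot [-0.009 -0.008 -0.011] dist 0.002
twist units tot [ 0.0019  0.003  -0.0012] dpsi 0.15 alt -179.9
209 [0.06746673 0.06943953]
```

Floor contact made (65 N, firmer than I wanted). Unloading and releasing.

Call:
{"name": "apply_moves", "arguments": {
  "dp": [
    [0,0,-0.02],
    [0,0,0],
    [0,0,0],
    [0,0,0],
    [0,0,0],
    [0,0,0],
    [0,0,-0.1],
    [0,0,-0.3],
    [0,0,-0.35],
    [0,0,-0.4],
    [0,0,-0.2],
    [0,0,0]
  ],
  "twist": [
    [0,0,0],
    [0,0,0],
    [0,0,0],
    [0,0,0],
    [0,0,0],
    [0,0,0],
    [0,0,0],
    [0,0,0],
    [0,0,0],
    [0,0,0],
    [0,0,0],
    [0,0,0]
  ],
  "jaw": [120,90,60,30,0,0,0,0,0,0,0,0]
}}

```text
clock: 24.1
tcp_pos: [0.486, 0.0165, 0.3652]
orientation: [2.464, 1.941, -0.004]
contact_force: [0.6, 0.6, 0.3]
grip_width: 0.0853
```

```bash
python3 - <<'E'
from look import *
plan(.515,-.323,.36,67)
f=look("scene",[.4855,.013,.03],tag="s16",s=6);P=cloud(f)
m=(np.hypot(P[...,0]-.4855,P[...,1]-.013)<.05)&(P[...,2]>.058)&(P[...,2]<.075)
W=P[m][:,:2].astype(np.float32)*1000;print(m.sum(),P[m].mean(0),cv2.minAreaRect(W))
hsv=cv2.cvtColor(f["color"],cv2.COLOR_RGB2HSV)
for n in("scene","top"):
    f=r.grab_frame(n);P=cloud(f);hsv=cv2.cvtColor(f["color"],cv2.COLOR_RGB2HSV)
    m=(np.hypot(P[...,0]-.515,P[...,1]+.323)<.12)&(abs(P[...,2]-.051)<.006)&(hsv[...,1]>90)&(hsv[...,0]<35)
    if m.sum()>50:
        W=P[m][:,:2].astype(np.float32)*1000;print(n,"long",m.sum(),W.mean(0),cv2.minAreaRect(W))
E
```

```text
t 24.10 tcp [0.486  0.0165 0.3652] psi 76.45 tilt 0.34 w 0.0853 F [0.6 0.6 0.3] q7 0.91
shift units tot [-2.694  0.898  0.06 ] dist 0.3408
twist units tot [0.0014 0.0025 0.0788] dpsi -9.45 alt 170.5
crop org 249 147 scale 6
301 [0.49015613 0.01246213 0.06707797] ((486.03033447265625, 11.807785034179688), (55.94511032104492, 57.19662094116211), 75.53511810302734)
scene long 728 [ 518.6282  -323.12793] ((513.4880981445312, -324.7060546875), (65.27289581298828, 153.0774688720703), 67.23136901855469)
top long 1121 [ 512.81616 -323.52722] ((513.8408203125, -324.1942138671875), (62.43062973022461, 149.36195373535156), 67.59412384033203)
```

View pics/s16.png

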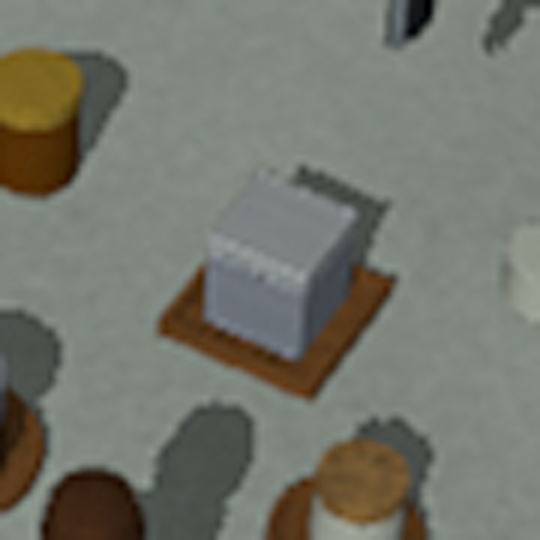

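Square tin is good: (486,12.5) in a tray at (485.5,13). The long tin is at (514,-324), with the grip axis at 67.4°.

Call:
{"name": "apply_moves", "arguments": {
  "dp": [
    [-0.2,0.067,0],
    [-0.29,0.097,0],
    [-0.29,0.097,0],
    [-0.29,0.097,0],
    [-0.29,0.097,0],
    [-0.29,0.097,0],
    [-0.29,0.097,0],
    [-0.29,0.097,0],
    [-0.29,0.097,0],
    [-0.2,0.067,0],
    [0,0,0],
    [0,0,0],
    [0,0,0]
  ],
  "twist": [
    [0,0,0],
    [0,0,0],
    [0,0,0],
    [0,0,0],
    [0,0,0],
    [0,0,0],
    [0,0,0],
    [0,0,0],
    [0,0,0],
    [0,0,0],
    [0,0,0.038],
    [0,0,0.037],
    [0,0,0]
  ],
  "jaw": [0,0,0,0,0,0,0,0,0,0,0,0,0]
}}

```text
clock: 25.55
tcp_pos: [0.5091, -0.3396, 0.3338]
orientation: [-2.579, -1.727, 0.048]
contact_force: [-0.5, -0.3, -0.2]
grip_width: 0.0852
```

```bash
python3 - <<'E'
from look import *
plan(.5143,-.324,.18,67.5)
E
```

```text
t 25.55 tcp [ 0.5091 -0.3396  0.3338] psi 67.60 tilt 2.77 w 0.0852 F [-0.5 -0.3 -0.2] q7 1.38
shift units tot [0.143 0.052 1.28 ] dist 0.1546
twist units tot [-0.023   0.0023  0.0008] dpsi -0.1 alt 179.9
```

Call:
{"name": "apply_moves", "arguments": {
  "dp": [
    [0.14,0.02,0],
    [0,0,0],
    [0,0,0.3],
    [0,0,0.3],
    [0,0,0.2],
    [0,0,0]
  ],
  "twist": [
    [-0.023,0.002,0],
    [0,0,0],
    [0,0,0],
    [0,0,0],
    [0,0,0],
    [0,0,0]
  ],
  "jaw": [0,0,0,0,0,0]
}}

```text
clock: 26.15
tcp_pos: [0.5153, -0.3243, 0.2295]
orientation: [-2.592, -1.76, 0.012]
contact_force: [0.3, 0.8, -0.3]
grip_width: 0.0854
```

```bash
python3 - <<'E'
from look import *
plan(.5143,-.324,.185,67.5)
look("scene",[.515,-.324,.05],tag="s17",s=6)
E
```

```text
t 26.15 tcp [ 0.5153 -0.3243  0.2295] psi 68.36 tilt 0.68 w 0.0854 F [ 0.3  0.8 -0.3] q7 1.29
shift units tot [-0.    -0.004  0.371] dist 0.0445
twist units tot [-0.0056  0.0008  0.0071] dpsi -0.86 alt 179.1
crop org 139 123 scale 6
```

View pics/s17.png

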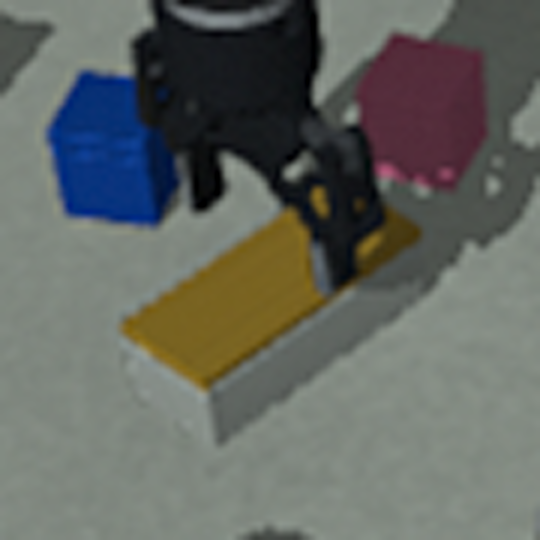

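Call:
{"name": "apply_moves", "arguments": {
  "dp": [
    [0,-0.004,0.2],
    [0,0,0.15],
    [0,0,0.04],
    [0,0,0]
  ],
  "twist": [
    [-0.005,0.001,0.006],
    [0,0,0],
    [0,0,0],
    [0,0,0]
  ],
  "jaw": [0,0,0,0]
}}

```text
clock: 26.6
tcp_pos: [0.5173, -0.3258, 0.187]
orientation: [2.604, 1.748, 0.003]
contact_force: [-0.2, -0.7, 0.2]
grip_width: 0.0851
```

```bash
python3 - <<'E'
from look import *
plan(.5143,-.324,.185,67.5)
look("scene",[.515,-.324,.05],tag="s18",s=6)
E
```

```text
t 26.60 tcp [ 0.5173 -0.3258  0.187 ] psi 67.73 tilt 0.32 w 0.0851 F [-0.2 -0.7  0.2] q7 1.24
shift units tot [ 0.005 -0.029  0.017] dist 0.0041
twist units tot [0.0026 0.0006 0.0019] dpsi -0.23 alt 179.8
crop org 139 123 scale 6
```

View pics/s18.png

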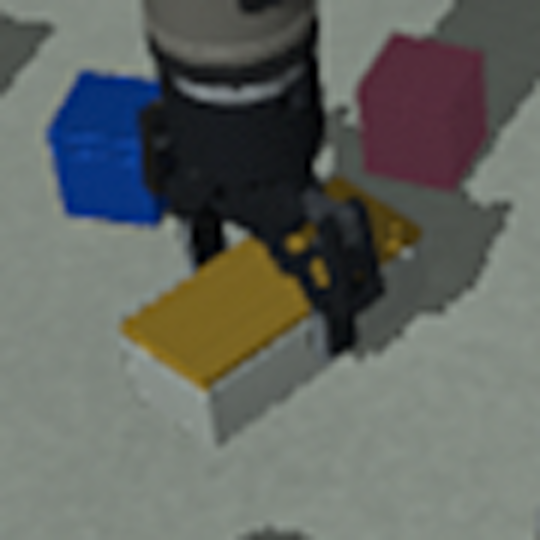

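The fingers straddle the middle of the long tin. Closing with a firmer grip and lifting.

Call:
{"name": "apply_moves", "arguments": {
  "dp": [
    [0,-0.025,0.01],
    [0,0,0],
    [0,0,0],
    [0,0,0],
    [0,0,0],
    [0,0,0],
    [0,0,0],
    [0,0,-0.06],
    [0,0,-0.2],
    [0,0,-0.3],
    [0,0,-0.35],
    [0,0,-0.35],
    [0,0,-0.2],
    [0,0,0]
  ],
  "twist": [
    [0.002,0,0.002],
    [0,0,0],
    [0,0,0],
    [0,0,0],
    [0,0,0],
    [0,0,0],
    [0,0,0],
    [0,0,0],
    [0,0,0],
    [0,0,0],
    [0,0,0],
    [0,0,0],
    [0,0,0],
    [0,0,0]
  ],
  "jaw": [0,40,60,80,105,105,105,105,105,105,105,105,105,105],
  "grip_force": 90
}}

```text
clock: 28.05
tcp_pos: [0.513, -0.3234, 0.3691]
orientation: [-2.609, -1.745, 0.004]
contact_force: [1.2, -0.6, -3.5]
grip_width: 0.0609
```

```bash
python3 - <<'E'
from look import *
plan(.476,.3085,.36,85.8)
look("scene",[.515,-.324,.15],hw=55,tag="s19",s=5)
E
```

```text
t 28.05 tcp [ 0.513  -0.3234  0.3691] psi 67.57 tilt 0.23 w 0.0609 F [ 1.2 -0.6 -3.5] q7 1.38
shift units tot [ 4.75  -2.294  0.081] dist 0.6331
twist units tot [-2.000e-03  1.000e-04 -1.519e-01] dpsi 18.23 alt -161.8
crop org 125 88 scale 5
```

View pics/s19.png

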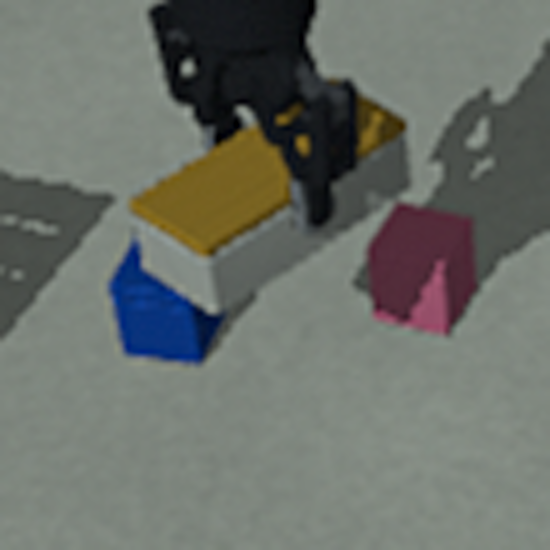

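Held level. Carrying it across in two legs with a slight upward bias.

Call:
{"name": "apply_moves", "arguments": {
  "dp": [
    [0.15,-0.07,0],
    [0.28,-0.135,-0.02],
    [0.28,-0.135,-0.02],
    [0.28,-0.135,-0.02],
    [0.28,-0.135,-0.02],
    [0.28,-0.135,-0.02],
    [0.28,-0.135,-0.02],
    [0.28,-0.135,-0.02],
    [0.15,-0.07,0],
    [0,0,0]
  ],
  "twist": [
    [0,0,0],
    [0,0,0],
    [0,0,0],
    [0,0,0],
    [0,0,0],
    [0,0,0],
    [0,0,0],
    [0,0,0],
    [0,0,0],
    [0,0,0]
  ],
  "jaw": [105,105,105,105,105,105,105,105,105,105]
}}

```text
clock: 29.1
tcp_pos: [0.4847, -0.008, 0.3655]
orientation: [-2.583, -1.732, 0.039]
contact_force: [0.1, 0.6, -3.5]
grip_width: 0.061
```

```bash
python3 - <<'E'
from look import *
plan(.476,.3085,.36,85.8)
E
```

```text
t 29.10 tcp [ 0.4847 -0.008   0.3655] psi 67.70 tilt 2.32 w 0.0610 F [ 0.1  0.6 -3.5] q7 0.84
shift units tot [ 2.413 -1.065  0.081] dist 0.3167
twist units tot [-0.0193 -0.0015 -0.1508] dpsi 18.1 alt -161.9
```

Call:
{"name": "apply_moves", "arguments": {
  "dp": [
    [0.15,-0.066,0],
    [0.28,-0.124,-0.02],
    [0.28,-0.124,-0.02],
    [0.28,-0.124,-0.02],
    [0.28,-0.124,-0.02],
    [0.28,-0.124,-0.02],
    [0.28,-0.124,-0.02],
    [0.28,-0.124,-0.02],
    [0.15,-0.066,0],
    [0,0,0],
    [0,0,0],
    [0,0,0],
    [0,0,0],
    [0,0,0]
  ],
  "twist": [
    [-0.019,0,0],
    [0,0,0],
    [0,0,0],
    [0,0,0],
    [0,0,0],
    [0,0,0],
    [0,0,0],
    [0,0,0],
    [0,0,0],
    [0,0,-0.038],
    [0,0,-0.038],
    [0,0,-0.038],
    [0,0,-0.038],
    [0,0,0]
  ],
  "jaw": [105,105,105,105,105,105,105,105,105,105,105,105,105,105]
}}

```text
clock: 30.5
tcp_pos: [0.4686, 0.2897, 0.354]
orientation: [-2.279, -2.14, 0.069]
contact_force: [-1.4, 0.2, -4.0]
grip_width: 0.0608
```

```bash
python3 - <<'E'
from look import *
plan(.476,.3085,.22,85.8)
look("scene",[.476,.3085,.1],hw=60,tag="s20",s=5)
E
```

```text
t 30.50 tcp [0.4686 0.2897 0.354 ] psi 86.43 tilt 2.65 w 0.0608 F [-1.4  0.2 -4. ] q7 0.48
shift units tot [0.185 0.097 1.11 ] dist 0.1355
twist units tot [-0.0194  0.0106  0.0051] dpsi -0.63 alt 179.4
crop org 343 137 scale 5
```

View pics/s20.png

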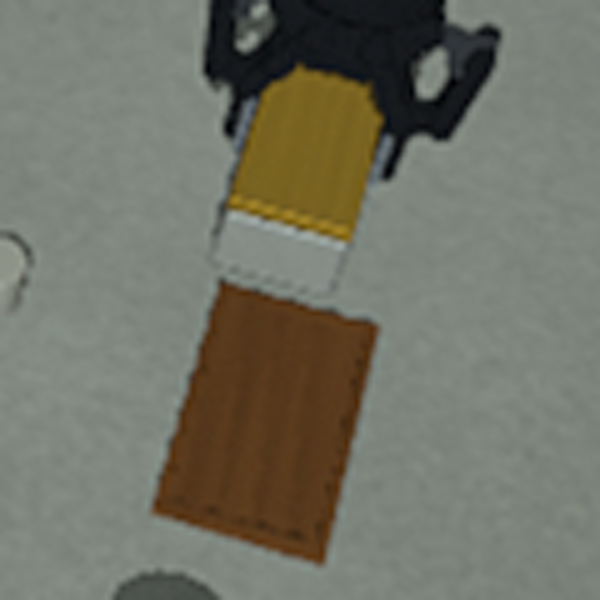

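Aligned with the tray. I'll level the tool, centre it and come down partway.

Call:
{"name": "apply_moves", "arguments": {
  "dp": [
    [0.18,0.05,0],
    [0,0,0.2],
    [0,0,0.3],
    [0,0,0.3],
    [0,0,0.15],
    [0,0,0]
  ],
  "twist": [
    [-0.019,0.01,0.005],
    [0,0,0],
    [0,0,0],
    [0,0,0],
    [0,0,0],
    [0,0,0]
  ],
  "jaw": [105,105,105,105,105,105]
}}

```text
clock: 31.15
tcp_pos: [0.4765, 0.308, 0.2315]
orientation: [2.322, 2.114, -0.008]
contact_force: [-0.5, 0.2, -4.5]
grip_width: 0.0606
```

```bash
python3 - <<'E'
from look import *
plan(.476,.3085,.192,85.8)
look("scene",[.476,.3085,.05],hw=60,tag="s21",s=5)
E
```

```text
t 31.15 tcp [0.4765 0.308  0.2315] psi 84.64 tilt 0.31 w 0.0606 F [-0.5  0.2 -4.5] q7 0.29
shift units tot [ 0.006 -0.004  0.329] dist 0.0395
twist units tot [-0.0011  0.0024 -0.0096] dpsi 1.16 alt -178.8
crop org 339 149 scale 5
```

View pics/s21.png

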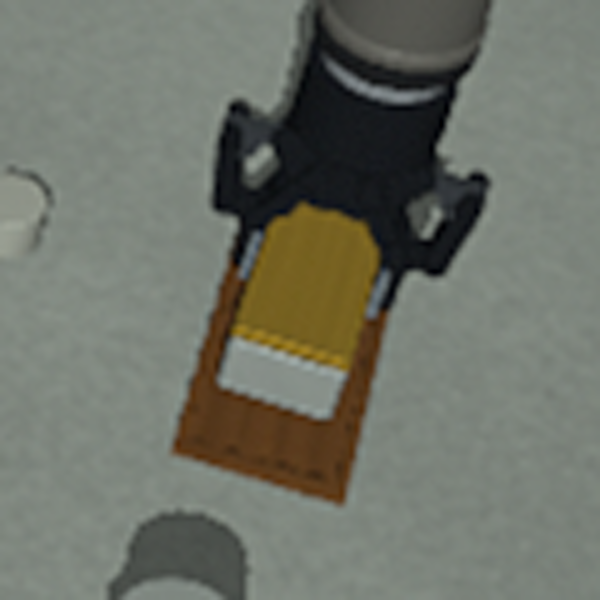

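Call:
{"name": "apply_moves", "arguments": {
  "dp": [
    [0.006,-0.004,0.1],
    [0,0,0.1],
    [0,0,0.05],
    [0,0,0]
  ],
  "twist": [
    [-0.001,0.002,-0.009],
    [0,0,0],
    [0,0,0],
    [0,0,0]
  ],
  "jaw": [105,105,105,105]
}}

```text
clock: 31.6
tcp_pos: [0.4776, 0.3096, 0.203]
orientation: [2.303, 2.135, 0.009]
contact_force: [-0.1, -0.2, -3.2]
grip_width: 0.0606
```

```bash
python3 - <<'E'
from look import *
plan(.476,.3085,.192,85.8)
look("scene",[.476,.3085,.05],hw=60,tag="s22",s=5)
E
```

```text
t 31.60 tcp [0.4776 0.3096 0.203 ] psi 85.65 tilt 0.32 w 0.0606 F [-0.1 -0.2 -3.2] q7 0.26
shift units tot [-0.01  -0.013  0.091] dist 0.0112
twist units tot [ 0.0022 -0.0015 -0.0012] dpsi 0.15 alt -179.9
crop org 339 149 scale 5
```

View pics/s22.png

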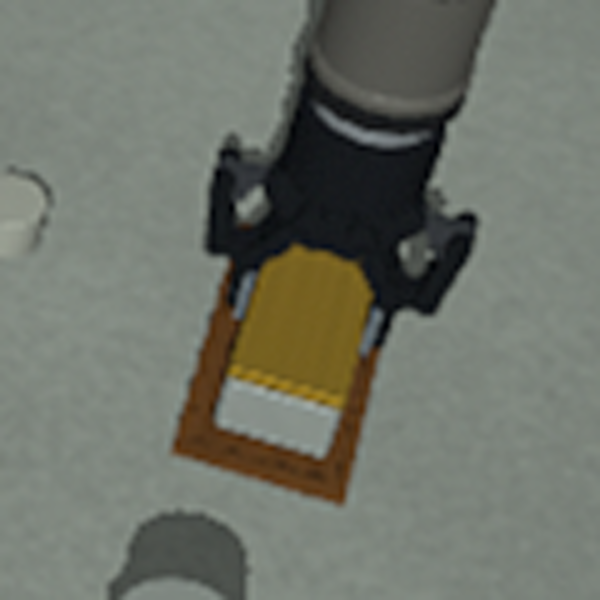

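The tin sits inside the rim with even margins. Small steps down until it touches.

Call:
{"name": "apply_moves", "arguments": {
  "dp": [
    [-0.008,-0.012,0.04],
    [0,0,0.04],
    [0,0,0.02]
  ],
  "twist": [
    [0.002,-0.001,0],
    [0,0,0],
    [0,0,0]
  ],
  "jaw": [105,105,105]
}}

```text
clock: 31.95
tcp_pos: [0.4763, 0.3099, 0.1953]
orientation: [2.302, 2.133, 0.003]
contact_force: [-9.5, -9.5, 40.0]
grip_width: 0.0605
```

```bash
cat > lz.py <<'E'
from look import *
plan(.476,.3085,.192,85.8)
f=r.grab_frame("scene");P=cloud(f);hsv=cv2.cvtColor(f["color"],cv2.COLOR_RGB2HSV)
m=(np.hypot(P[...,0]-.49,P[...,1]-.308)<.07)&(P[...,2]>.04)&(P[...,2]<.08)&(hsv[...,1]>90)
print(m.sum(),np.percentile(P[m][:,2],[20,50,80]))
E
python3 lz.py
```

```text
t 31.95 tcp [0.4763 0.3099 0.1953] psi 85.63 tilt 0.24 w 0.0605 F [-9.5 -9.5 40. ] q7 0.25
shift units tot [-0.012 -0.001  0.028] dist 0.0036
twist units tot [ 0.0019  0.0004 -0.0015] dpsi 0.17 alt -179.8
688 [0.05573165 0.0576386  0.05974535]
```

Call:
{"name": "apply_moves", "arguments": {
  "dp": [
    [0,0,-0.01],
    [0,0,0],
    [0,0,0],
    [0,0,0],
    [0,0,0],
    [0,0,0],
    [0,0,-0.1],
    [0,0,-0.3],
    [0,0,-0.35],
    [0,0,-0.4],
    [0,0,-0.2],
    [0,0,0]
  ],
  "twist": [
    [0,0,0],
    [0,0,0],
    [0,0,0],
    [0,0,0],
    [0,0,0],
    [0,0,0],
    [0,0,0],
    [0,0,0],
    [0,0,0],
    [0,0,0],
    [0,0,0],
    [0,0,0]
  ],
  "jaw": [100,80,60,30,0,0,0,0,0,0,0,0]
}}

```text
clock: 33.2
tcp_pos: [0.475, 0.3115, 0.369]
orientation: [2.3, 2.136, 0.009]
contact_force: [0.5, 1.0, -0.4]
grip_width: 0.0857
```

```bash
python3 - <<'E'
from look import *
plan(.476,.3085,.36,85.8)
for n in("scene","top"):
    f=r.grab_frame(n);save(f,"fin_"+n,s=1.5);P=cloud(f);hsv=cv2.cvtColor(f["color"],cv2.COLOR_RGB2HSV)
    for k,c,h,rad in(("pot",(.616,.082),.05,.04),("jar",(.624,-.108),.065,.045),("sq",(.4855,.013),.065,.05),("long",(.476,.3085),.055,.11),("pres",(.424,-.134),.062,.04),("mill",(.746,0),.153,.04)):
        m=(np.hypot(P[...,0]-c[0],P[...,1]-c[1])<rad)&(abs(P[...,2]-h-.0015)<.006)
        if m.sum()<20: print(n,k,"hidden");continue
        W=P[m];A=np.c_[W[:,:2]-W[:,:2].mean(0),np.ones(len(W))];co=np.linalg.lstsq(A,W[:,2],rcond=None)[0]
        rc=cv2.minAreaRect(W[:,:2].astype(np.float32)*1000)
        print(n,k,m.sum(),(W.mean(0)*1000).round(1),"rect",np.round(rc[0],1),np.round(rc[1],1),"slope",co[:2].round(3))
E
```

```text
t 33.20 tcp [0.475  0.3115 0.369 ] psi 85.76 tilt 0.35 w 0.0857 F [ 0.5  1.  -0.4] q7 0.44
shift units tot [-0.024  0.01   0.075] dist 0.0096
twist units tot [ 0.0027 -0.0011 -0.0004] dpsi 0.04 alt -180.0
scene pot 167 [614.8  83.9  51.7] rect [613.   83.6] [42.4 40.7] slope [-0.051 -0.009]
scene jar 298 [ 630.5 -109.    67. ] rect [ 629.3 -109.6] [59.1 56.1] slope [-0.005  0.002]
scene sq 285 [488.8  12.6  67.3] rect [486.5  12.4] [54.8 58. ] slope [-0.028 -0.006]
scene long 920 [481.  308.6  57.8] rect [476.3 308.6] [ 61.8 154.8] slope [-0.004  0.001]
scene pres 165 [ 425.7 -134.4   63.7] rect [ 422.6 -135.6] [55.8 45.5] slope [-0.016  0.007]
scene mill 154 [747.6  -1.  153.4] rect [745.4  -1. ] [35. 36.] slope [-0.052 -0.011]
top pot 166 [611.1  84.9  51.4] rect [611.1  84.4] [38.8 40. ] slope [-0.023 -0.004]
top jar 320 [ 626.9 -108.    66.2] rect [ 627.7 -108. ] [55.6 54.4] slope [ 0.001 -0.003]
top sq 375 [484.9  13.4  67.1] rect [485.2  13.5] [53.8 54. ] slope [-0.007  0.005]
top long 743 [492.5 303.1  57.2] rect [484.5 309. ] [ 62.6 129.1] slope [0.003 0.005]
top pres 250 [ 422.6 -133.1   63.2] rect [ 422.3 -133.6] [47.  47.8] slope [0.012 0.01 ]
top mill 145 [ 7.427e+02 -2.000e-01  1.530e+02] rect [ 7.425e+02 -2.000e-01] [35.4 35.3] slope [0.022 0.007]
```

View pics/fin_scene.png

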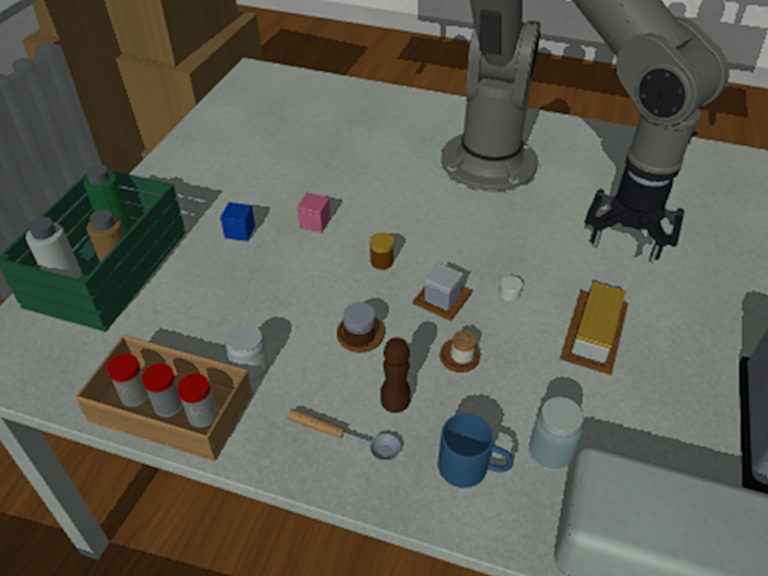

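View pics/fin_top.png

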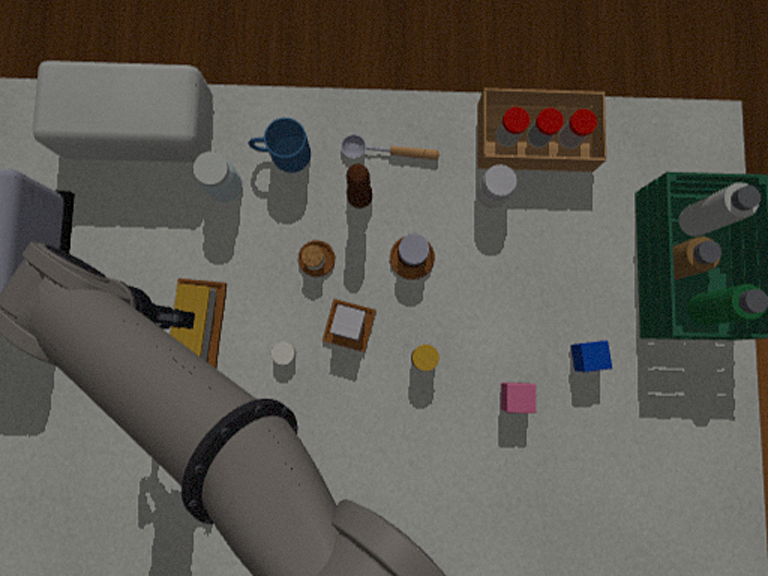

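All four containers stand in their trays, within about 6 mm of the centres and level. The mill and preserve jar haven't moved, and the gripper is clear. Handing in.

```bash
python3 -c "
from bench import r
print(r.hand_in())"
```

```text
the job is handed in; nothing more can be done
None
```

I took the stack apart in the order pot, jar, square tin, long tin, set each one in its own tray, and handed in at about 33 s. The hand-in gave no verdict, so these are my own last camera checks:

| Container | Distance from tray centre | Upright and on the floor |
|---|---|---|
| Pot | about 5 mm | lid height fits the tray floor; lid slope up to 0.05 in the scene view, 0.02 in the top view |
| Jar | about 6 mm | lid height fits the tray floor; level |
| Square tin | about 1 mm | lid height fits the tray floor; lid slope up to 0.03 in the scene view, level in the top view |
| Long tin | about 2 mm | lid height fits the tray floor; level |

- **Bystanders:** the mill and the preserve jar measured where they started, within about 3 mm. The blue and pink look-alikes were not touched. The gripper was open and clear of everything at the end.
- **Camera disagreement:** an early 9 mm offset between the two cameras was an error in my own image processing. After the fix they agreed to about 3 mm. In the last check the arm hid part of the long tin from the top camera, so its position rests on the scene view.
- **Lid heights:** they read 1–2.5 mm high. Most of that is measurement bias, since objects on the bare worktop also read about 1 mm high.
- **Lid slopes:** the pot's scene-view slope comes close to the 0.06 rad limit. I took it as sensor noise, because the untouched mill gives the same slope in that view.
- **Firm set-downs:** the square tin met its tray floor at 65 N, the jar at 45 N and the long tin at 40 N at the wrist. That is firmer than I intended, but well below the 120 N wrist limit.

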